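Load the battery pack and cover it

TASK

Get the station's backup battery pack ready: push every battery cell from the tray fully home into a well of its own in the pack, nub end up; at least one cell has toppled and needs standing up first. Then take only the top cover off the nested stack, leaving the others where they are, and set it straight over the loaded pack, fully down on the foot. Do not disturb the mug, the meter or the microphone.

Things in the scene. Friction and masses are not known exactly. Their poses are not given: they have to be found in the camera images.
- pack_mid (a point): the battery pack, fixed: a grey block 44 mm wide along its x, 176 mm long along its y, its top 36 mm above the bench, on an aluminium foot 84 x 234 mm, 6 mm thick. The point is the centre of the block's top; z is up. A cover set over it stands on the foot (its lower edge 6 mm above the bench) with about 3.5 mm play to each side of the block.
- well_1 (a point): a round blind well in the pack's top, 27.2 mm in diameter, 30 mm deep, sharp edge without chamfer; the point is the centre of its mouth, 36 mm above the bench. The four wells lie in a row along the pack's y, 44 mm apart; a cell fully home stands 35 mm out of the block, its centre 38.5 mm above the bench. End well.
- well_2 (a point): a round blind well in the pack's top, 27.2 mm in diameter, 30 mm deep, sharp edge without chamfer; the point is the centre of its mouth, 36 mm above the bench. The four wells lie in a row along the pack's y, 44 mm apart; a cell fully home stands 35 mm out of the block, its centre 38.5 mm above the bench. Inner well.
- well_3 (a point): a round blind well in the pack's top, 27.2 mm in diameter, 30 mm deep, sharp edge without chamfer; the point is the centre of its mouth, 36 mm above the bench. The four wells lie in a row along the pack's y, 44 mm apart; a cell fully home stands 35 mm out of the block, its centre 38.5 mm above the bench. Inner well.
- well_4 (a point): a round blind well in the pack's top, 27.2 mm in diameter, 30 mm deep, sharp edge without chamfer; the point is the centre of its mouth, 36 mm above the bench. The four wells lie in a row along the pack's y, 44 mm apart; a cell fully home stands 35 mm out of the block, its centre 38.5 mm above the bench. End well.
- tray_floor (a point): the shallow parts tray, fixed: 250 mm along its x by 220 mm along its y, rim 4 mm thick and 8 mm high, floor 3 mm above the bench. The point is the centre of its floor, z up.
- cell_a_mid (a point): battery cell: grey cylinder 26 mm in diameter, 65 mm long over all, about 90 g, with a white band and a small steel nub (9 mm wide, 2 mm high) at its top end. The point is its centre, 32.5 mm from either end; z runs along the cell towards the nub. This one is always there and starts toppled on its side on the tray floor.
- cell_b_mid (a point): battery cell: grey cylinder 26 mm in diameter, 65 mm long over all, about 90 g, with a white band and a small steel nub (9 mm wide, 2 mm high) at its top end. The point is its centre, 32.5 mm from either end; z runs along the cell towards the nub. May be absent (of cells b, c and d two or all three are there); starts upright on the tray floor, nub up.
- cell_c_mid (a point): battery cell: grey cylinder 26 mm in diameter, 65 mm long over all, about 90 g, with a white band and a small steel nub (9 mm wide, 2 mm high) at its top end. The point is its centre, 32.5 mm from either end; z runs along the cell towards the nub. May be absent (of cells b, c and d two or all three are there); starts upright on the tray floor, nub up.
- cell_d_mid (a point): battery cell: grey cylinder 26 mm in diameter, 65 mm long over all, about 90 g, with a white band and a small steel nub (9 mm wide, 2 mm high) at its top end. The point is its centre, 32.5 mm from either end; z runs along the cell towards the nub. May be absent (of cells b, c and d two or all three are there); starts upright on the tray floor, nub up.
- cover_a_mid (a point): cover of bent aluminium sheet, 70 mm high, 60 x 192 mm at its lower edge, in three steps, about 140 g. The point is its centre, 35 mm above the lower edge; z up, y along its length. Top one of the stack; its top step stands clear of the next cover, which is nested inside the steps below with 0.5 mm play per side. Nesting pitch 25 mm.
- cover_b_mid (a point): cover of bent aluminium sheet, 70 mm high, 60 x 192 mm at its lower edge, in three steps, about 140 g. The point is its centre, 35 mm above the lower edge; z up, y along its length. Second in the stack, directly under the top one.
- cover_c_mid (a point): cover of bent aluminium sheet, 70 mm high, 60 x 192 mm at its lower edge, in three steps, about 140 g. The point is its centre, 35 mm above the lower edge; z up, y along its length. Bottom of the stack, standing on the bench.
- mug: white mug, 76 mm wide, 90 mm high, with a handle; a bystander; origin under its centre.
- meter: hand-held test meter lying flat, 85 x 160 x 34 mm; a bystander; origin under its centre.
- mic: hand microphone lying flat, 55 x 85 x 30 mm; a bystander; origin under its centre.
- cover_a: the same top cover, origin at the centre of its lower edge. Outside, along x by y: top step (upper 23 mm, vertical sides) 50 x 182 mm, middle step (next 22.5 mm) 55 x 187 mm, lowest step 60 x 192 mm. Walls 2 mm: inside 46 x 178, 51 x 183 and 56 x 188 mm, 68 mm high. Closed on top, open below; the lower covers are the same.
Things that resemble listed ones, but are neither listed nor needed, are in the scene too. What is shaped like the part that bears cell_d_mid but red is not meant.

How it is judged:
By the outcome, as a careful person would: the job done as asked, in the order asked, and still so for the second after the job is handed in, with the robot touching nothing.
Of cell_b, cell_c, cell_d only 2 to 3 are there at a start; the rules pass over those that are not, and their reading is None.
At some moment in a run one of cell_b, cell_c, cell_d may be knocked a few centimetres aside while the robot is not near it.
It also fails if it takes over 210 s, if anything falls off the work surface, if the arm or the gripper's body presses on something with over 40 N, if the wrist force passes 120 N, or if a joint passes its speed limit or range.

ROBOT

A 6-joint arm with a two-finger parallel gripper is mounted at the origin on the work surface. World frame = base frame: x ahead of the robot, y to its left, z up, the work surface at z = 0. Lengths are in m, angles in rad, forces in N, time in s.
With the tool pointing down it reaches from about 0.325 to 0.9 m from the base axis. Payload 6.1 kg.
Tool frame: the origin (TCP) lies midway between the tips of the shut fingers; the grasp point (between the pads) lies 19 mm behind it (robot.grasp_offset is the distance from the TCP to the grasp point, in m); z points along the fingers, x is the direction in which the jaws open and shut, and the axes are right-handed (so a half turn about z gives the same grasp; the last joint's range is limited). The gripper opens to 85 mm and grips with 20 to 120 N. Pads are 22 mm wide; open, the fingers measure 114 mm over their backs; the gripper's body (76 mm by 85 mm) begins 54 mm behind the grasp point. The pads swing forward as they close: fully open they stand 13 mm farther back than shut.
Start: joints at [1.064, 0.22, 1.526, -0, 1.395, -0.126], TCP at [0.232, 0.58, 0.231] pointing down, gripper open.
Joint ranges: [-2.98, 2.98], [-0.91, 2.08], [0.09, 2.57], [-1.24, 4.39], [0.2, 2.65], [-2.68, 2.68]. Speed limits (rad/s): [2.57, 2.57, 3.01, 3.14, 3.14, 3.14].

INTERFACE

Orientations are given as a rotation vector (axis times angle).
In Python, from workcell import robot gives the robot as it stands.
- The arm moves only by the tool step_arm, never from a script. Its argument "targets" is a list of rows, each a list of 7 numbers: the shift along the tool's x, y, z in mm, then the turn, a rotation vector about the tool's x, y, z in rad, then the finger opening in mm, from 0 to 85.4. In form: [[dx, dy, dz, wx, wy, wz, grip], ...]. A call has 1 to 12 rows; each row is the pose to reach, as a shift and turn from the pose measured when the call began, along the tool's axes at that moment; what a row does not reach only later rows make up. A row lasts 1/8 s, in which the tool goes at most 62.5 mm and 10.7 degrees, less where a joint would pass 70% of its speed; a pose out of reach is approached as far as the arm can. A call with a gripper value outside its range is refused whole. The fingers move at their own pace and stop on an object; "force" is the grip in N (left out, the last holds). Time passes only in rows, so rows that repeat a pose let the fingers close. It gives the time, the measured TCP pose, the force and the opening at its end, in the units of the state.
- robot.sense(): the state, without advancing time (a new reading comes with each control period).
- robot.camera(name): name is "side" or "top" or "wrist"; returns a dict with "frame" (384x512x3 uint8, blue, green, red), "fx", "fy", "cx", "cy" (pixels), "camera_from_world" (4x4, takes a point from world to camera coordinates); the wrist camera has in their place "tool_from_camera" (4x4, takes a point from camera to tool coordinates, whose origin is the TCP and whose axes are the tool frame's). Camera axes: x right, y down, z forward; pixel columns grow to the right and rows downward; lengths in m; the calibration is good to about 2 mm. A picture is of the moment at which its call begins: read the wrist's pose just before it. There is no depth.
- robot.job_done(): hands the job in, once; it reports no verdict.
The state is a dict: "time_s": time; "joint_pos": joint angles; "dq": joint speeds; "joint_torque": joint torques, N m; "position": TCP position; "orientation": TCP orientation; "wrist_force": force on the tool from outside, world axes, zero at the start; "moment": the same for the moment, N m; "opening": opening from 0.0 (shut) to 1.0 (fully open).
Only numpy, scipy, OpenCV 4.12 (cv2) and the standard library are available. Lean on these libraries where they do the work, as an engineer would, in place of code of your own. Each camera call takes 0.05 s, during which the arm holds its last target. There are 200 camera calls.

## Working session

There is one attempt and no reset: what is moved stays moved. The work goes in short steps, Python scripts to look and compute and a tool call to move; the robot and the scene stay as the last step left them, time stands still between calls to the robot, and variables do not carry over. Pictures are saved under pics/ and viewed, about 12 in all and at most 16, crops included, and the job is handed in when it is done.

Besides the shell and the picture viewer there is one more tool, called after ">>>" by a JSON object that holds its "op" and its "data". step_arm: Moves the arm, as the interface text tells. Its arguments: {"type":"object","properties":{"targets":{"type":"array"},"force":{"type":"number"}},"required":["targets"]}

```bash
ls; mkdir -p pics
cat > h.py <<'E'
import numpy as np, cv2, json
from scipy.spatial.transform import Rotation as R
from workcell import robot
def cam(name):
    s=robot.sense(); c=robot.camera(name)
    K=np.array([[c['fx'],0,c['cx']],[0,c['fy'],c['cy']],[0,0,1]])
    if name=='wrist':
        T=np.eye(4);T[:3,:3]=R.from_rotvec(s['orientation']).as_matrix();T[:3,3]=s['position']
        W=T@np.array(c['tool_from_camera'])
    else: W=np.linalg.inv(np.array(c['camera_from_world']))
    return c['frame'],K,W
def ray(K,W,u,v,z):
    d=W[:3,:3]@np.linalg.inv(K)@np.array([u,v,1.]); o=W[:3,3]
    return o+d*(z-o[2])/d[2]
def proj(K,W,p):
    q=np.linalg.inv(W)@np.append(p,1); q=K@q[:3]; return q[:2]/q[2]
def save(n,f,s=1.5): cv2.imwrite('pics/'+n+'.png',cv2.resize(f,None,fx=s,fy=s,interpolation=cv2.INTER_CUBIC))
def st():
    s=robot.sense(); print('t',round(s['time_s'],2),'p',np.round(s['position'],4),'R',np.round(R.from_rotvec(s['orientation']).as_matrix(),3).tolist(),'F',np.round(s['wrist_force'],1),'M',np.round(s['moment'],2),'op',round(s['opening'],3),'q',np.round(s['joint_pos'],2))
def rel(p,yaw=None):
    """shift in tool axes (mm) to world TCP p, and wz to bring tool x to world yaw (mod pi)"""
    s=robot.sense(); M=R.from_rotvec(s['orientation']).as_matrix()
    d=M.T@(np.array(p)-s['position'])*1000
    out=[np.round(d,1).tolist()]
    if yaw is not None:
        # desired: z down, x at yaw
        best=None
        for k in (-1,0,1,2):
            y=yaw+k*np.pi
            D=np.c_[[np.cos(y),np.sin(y),0],[np.sin(y),-np.cos(y),0],[0,0,-1]]
            w=R.from_matrix(M.T@D).as_rotvec()
            if best is None or np.linalg.norm(w)<np.linalg.norm(best): best=w
        out.append(np.round(best,3).tolist())
    return out
E
python3 - <<'E'
from h import *
st()
for n in('top','side'):
    f,K,W=cam(n); save(n+'0',f); print(n,W.round(3).tolist(),K.round(1).tolist())
f,K,W=cam('wrist'); cv2.imwrite('pics/w0.png',f)
E
```

```text
pics
t 0.0 p [0.232  0.5797 0.2302] R [[0.372, 0.928, -0.001], [0.928, -0.372, -0.002], [-0.002, -0.0, -1.0]] F [-0.2  0.1 -0.4] M [0.06 0.01 0.02] op 0.996 q [ 1.06  0.22  1.53  0.    1.39 -0.13]
top [[0.024, -0.99, 0.137, 0.448], [-1.0, -0.025, -0.003, 0.009], [0.007, -0.137, -0.991, 1.292], [0.0, 0.0, 0.0, 1.0]] [[456.2, 0.0, 258.9], [0.0, 456.2, 198.0], [0.0, 0.0, 1.0]]
side [[0.726, -0.46, 0.511, 0.129], [-0.688, -0.495, 0.531, -0.528], [0.008, -0.737, -0.676, 0.755], [0.0, 0.0, 0.0, 1.0]] [[353.5, 0.0, 255.9], [0.0, 353.5, 192.2], [0.0, 0.0, 1.0]]
```

View pics/top0.png

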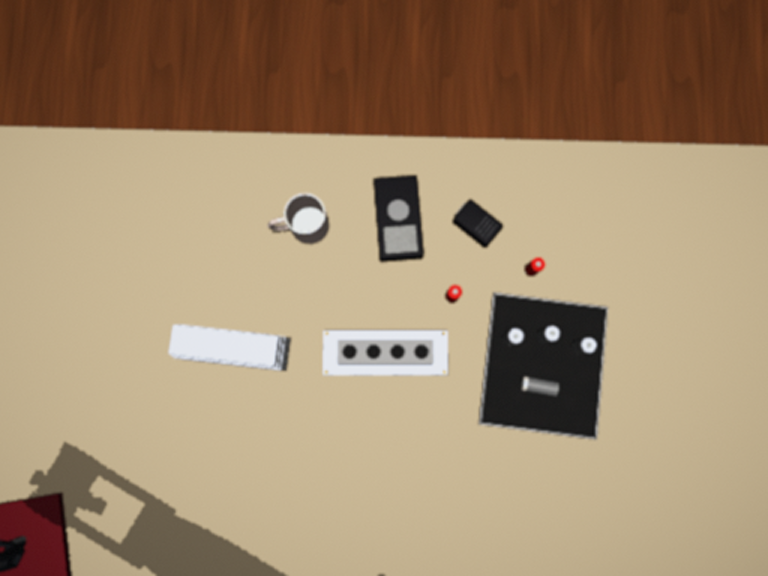

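View pics/side0.png

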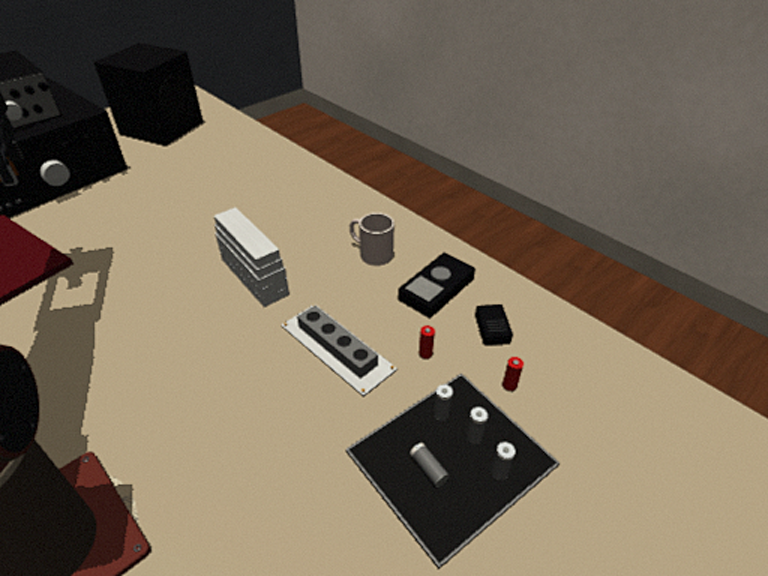

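Top picture (1.5×): wells at about (349..421, 352), three upright white-banded cells at (516,336), (552,333), (589,345), the toppled one at (540,386) with its white band to the left. The cover stack is at (230,347). Red look-alikes are at (454,293) and (536,265); both are red and outside the tray, so they are not meant. Now the measurements.

Run:
```python
from h import *
f,K,W=cam('top'); g=cv2.cvtColor(f,cv2.COLOR_BGR2GRAY); hsv=cv2.cvtColor(f,cv2.COLOR_BGR2HSV)
def comps(m,lo,hi,z,name):
    n,l,s,c=cv2.connectedComponentsWithStats(m.astype(np.uint8))
    for i in range(1,n):
        if lo<s[i,4]<hi:
            ys,xs=np.where(l==i); r=cv2.minAreaRect(np.c_[xs,ys].astype(np.float32))
            b=np.array([ray(K,W,*p,z)[:2] for p in cv2.boxPoints(r)])
            e=[np.linalg.norm(b[1]-b[0]),np.linalg.norm(b[2]-b[1])]
            d=(b[1]-b[0]) if e[0]>e[1] else (b[2]-b[1])
            print(name,'px',(c[i]*1.5).round(0),s[i,4],'xyz',ray(K,W,*c[i],z).round(4),'sides',np.round(e,3),'yaw long',round(np.arctan2(d[1],d[0])%np.pi,3))
roi=np.zeros(g.shape,bool); roi[222:248,222:292]=1
comps((g<60)&roi,20,400,.036,'well')
roi[:]=0; roi[200:290,325:400]=1
comps((g>120)&(hsv[...,1]<40)&roi,10,400,.068,'cell')
comps((g>70)&(hsv[...,1]<60)&roi,10,400,.016,'lying')
roi[:]=0; roi[205:260,105:200]=1
comps((g>190)&(hsv[...,1]<40)&roi,100,9000,.12,'cover')
roi[:]=0; roi[190:295,312:408]=1
comps((g<60)&roi,1000,20000,.003,'tray')
roi[:]=0; roi[212:258,208:302]=1
comps((g>180)&(hsv[...,1]<40)&roi,300,9000,.006,'foot')
fs,K2,W2=cam('side')
for p in [(223,213),(278,258)]: pass
big=np.vstack([cv2.resize(f[215:275,320:405],(680,480),interpolation=2)]); cv2.imwrite('pics/crop1.png',big)
```

```text
well px [349. 351.] 45 xyz [0.52   0.0753 0.036 ] sides [0.019 0.016] yaw long 1.595
well px [373. 351.] 45 xyz [0.5211 0.0313 0.036 ] sides [0.019 0.016] yaw long 1.595
well px [397. 351.] 44 xyz [ 0.522  -0.0125  0.036 ] sides [0.018 0.017] yaw long 2.38
well px [421. 351.] 45 xyz [ 0.5232 -0.0564  0.036 ] sides [0.019 0.016] yaw long 1.595
cell px [563. 301.] 31 xyz [ 0.6169 -0.3098  0.068 ] sides [0.004 0.065] yaw long 1.462
cell px [552. 333.] 86 xyz [ 0.5597 -0.2892  0.068 ] sides [0.024 0.027] yaw long 3.132
cell px [515. 335.] 84 xyz [ 0.5536 -0.2242  0.068 ] sides [0.024 0.024] yaw long 1.596
cell px [588. 344.] 87 xyz [ 0.5404 -0.3548  0.068 ] sides [0.027 0.024] yaw long 1.596
cell px [538. 385.] 121 xyz [ 0.4656 -0.2641  0.068 ] sides [0.022 0.062] yaw long 1.496
cell px [597. 415.] 38 xyz [ 0.4166 -0.3691  0.068 ] sides [0.074 0.004] yaw long 3.04
cell px [495. 425.] 17 xyz [ 0.3944 -0.1875  0.068 ] sides [0.004 0.027] yaw long 1.455
cell px [534. 430.] 58 xyz [ 0.3871 -0.2572  0.068 ] sides [0.004 0.109] yaw long 1.464
lying px [490. 326.] 101 xyz [ 0.5743 -0.1861  0.01
[... 230 characters left out ...]
. 335.] 110 xyz [ 0.558  -0.2341  0.016 ] sides [0.031 0.031] yaw long 1.596
lying px [588. 345.] 105 xyz [ 0.5441 -0.3702  0.016 ] sides [0.028 0.031] yaw long 3.124
lying px [539. 386.] 215 xyz [ 0.4657 -0.2782  0.016 ] sides [0.026 0.069] yaw long 1.454
lying px [597. 414.] 62 xyz [ 0.4161 -0.3854  0.016 ] sides [0.006 0.087] yaw long 3.124
lying px [526. 429.] 138 xyz [ 0.3858 -0.2536  0.016 ] sides [0.007 0.158] yaw long 1.467
cover px [222. 345.] 1635 xyz [0.5194 0.2875 0.12  ] sides [0.06  0.191] yaw long 1.483
tray px [543. 366.] 5707 xyz [ 0.5026 -0.2891  0.003 ] sides [0.243 0.214] yaw long 3.038
foot px [385. 352.] 1677 xyz [0.5205 0.0093 0.006 ] sides [0.084 0.235] yaw long 1.596
```

View pics/crop1.png

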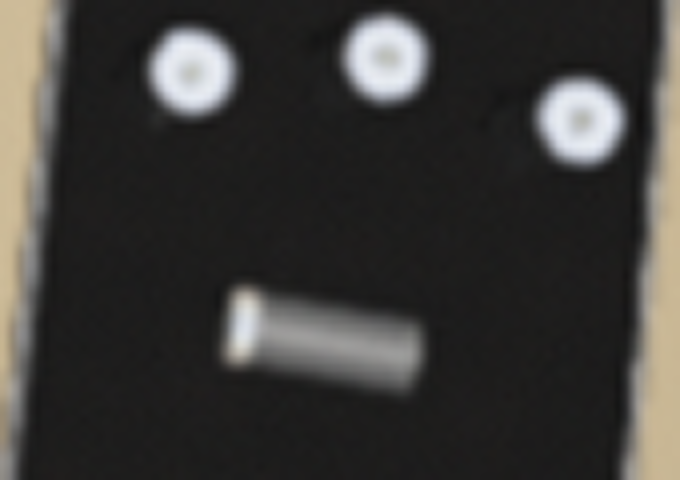

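Cell_a lies with its nub (white band) towards +y, three upright cells are present, and the pack is at about (0.5215, 0.0095). Going above the pack for one close look.

Run:
```python
from h import *
print(np.array(robot.camera('wrist')['tool_from_camera']).round(3).tolist())
print(rel([.52,.01,.25],.024), rel([.52,.2875,.30],1.483-np.pi/2))
```

```text
[[1.0, 0.001, -0.0, 0.0], [-0.001, 0.955, 0.296, -0.076], [0.0, -0.296, 0.955, -0.142], [0.0, 0.0, 0.0, 1.0]]
[[-422.3, 479.1, -18.8], [0.0, 0.001, 1.166]] [[-164.7, 375.9, -69.0], [0.0, 0.001, 1.278]]
```

>>> {"op": "step_arm", "data": {"targets": [[-422.3, 479.1, -18.8, 0, 0, 1.166, 60], [-422.3, 479.1, -18.8, 0, 0, 1.166, 60], [-422.3, 479.1, -18.8, 0, 0, 1.166, 60], [-422.3, 479.1, -18.8, 0, 0, 1.166, 60], [-422.3, 479.1, -18.8, 0, 0, 1.166, 60], [-422.3, 479.1, -18.8, 0, 0, 1.166, 60], [-422.3, 479.1, -18.8, 0, 0, 1.166, 60], [-422.3, 479.1, -18.8, 0, 0, 1.166, 60], [-422.3, 479.1, -18.8, 0, 0, 1.166, 60], [-422.3, 479.1, -18.8, 0, 0, 1.166, 60], [-422.3, 479.1, -18.8, 0, 0, 1.166, 60], [-422.3, 479.1, -18.8, 0, 0, 1.166, 60]]}}

```text
time_s: 1.8
position: [0.52, 0.0096, 0.2497]
orientation: [3.141, 0.035, -0.002]
wrist_force: [-0.2, 1.1, -0.5]
opening: 0.701
```

>>> {"op": "step_arm", "data": {"targets": [[0, 0, 0, 0, 0, 0, 60], [0, 0, 0, 0, 0, 0, 60]]}}

```text
time_s: 2.05
position: [0.5194, 0.0111, 0.2497]
orientation: [-3.141, -0.038, 0.002]
wrist_force: [-0.5, 0.0, -0.8]
opening: 0.704
```

```bash
cat > wells.py <<'E'
from h import *
def wells(save_as=None):
    f,K,W=cam('wrist')
    if save_as: save(save_as,f)
    g=cv2.cvtColor(f,cv2.COLOR_BGR2GRAY)
    m=(g<70).astype(np.uint8)
    out=[]
    for c in cv2.findContours(m,cv2.RETR_LIST,cv2.CHAIN_APPROX_NONE)[0]:
        if len(c)<20: continue
        p=np.array([ray(K,W,*q,.036)[:2] for q in c[:,0]])
        ctr,r=cv2.minEnclosingCircle(p.astype(np.float32))
        if .010<r<.017: 
            e=cv2.fitEllipse((p*1e4).astype(np.float32)); print(np.round(np.array(e[0])/1e4,4),'axes',np.round(np.array(e[1])/10,1),'mec',np.round(ctr,4),round(r,4),'px',c[:,0].mean(0).round(0)); out.append(e[0])
    return out
E
python3 - <<'E'
from wells import *
st(); wells('w1')
E
```

```text
t 2.05 p [0.5194 0.0111 0.2497] R [[1.0, 0.024, -0.001], [0.024, -1.0, 0.0], [-0.001, -0.0, -1.0]] F [-0.5  0.  -0.8] M [ 0.02 -0.02 -0.06] op 0.704 q [-0.13 -0.04  1.78  0.    1.41 -0.15]
[ 0.7915 -0.2576] axes [ 7.1 33.3] mec [ 0.7925 -0.2595] 0.0155 px [424. 334.]
[ 0.2602 -0.2711] axes [ 7.1 30.2] mec [ 0.2596 -0.2723] 0.0146 px [ 95. 334.]
[ 0.5548 -0.2418] axes [17.4 29.5] mec [ 0.5553 -0.2445] 0.015 px [278. 323.]
[ 0.4704 -0.2388] axes [21.1 29. ] mec [ 0.4711 -0.2386] 0.0151 px [225. 319.]
[ 0.6248 -0.2169] axes [ 5.5 34.6] mec [ 0.6243 -0.2186] 0.0164 px [323. 312.]
[ 0.6417 -0.144 ] axes [14.8 20.6] mec [ 0.6439 -0.1446] 0.0111 px [339. 270.]
[ 0.4048 -0.1505] axes [14.  19.5] mec [ 0.4027 -0.1516] 0.0105 px [180. 271.]
[ 0.5228 -0.055 ] axes [24.9 25.5] mec [ 0.5226 -0.055 ] 0.0134 px [261. 213.]
[ 0.5216 -0.0113] axes [26.7 27.4] mec [ 0.5216 -0.0109] 0.0144 px [261. 183.]
[0.5208 0.0324] axes [26.1 27. ] mec [0.5207 0.0326] 0.0139 px [261. 151.]
[0.5194 0.0763] axes [25.7 26.4] mec [0.5195 0.0764] 0.0139 px [261. 116.]
```

View pics/w1.png

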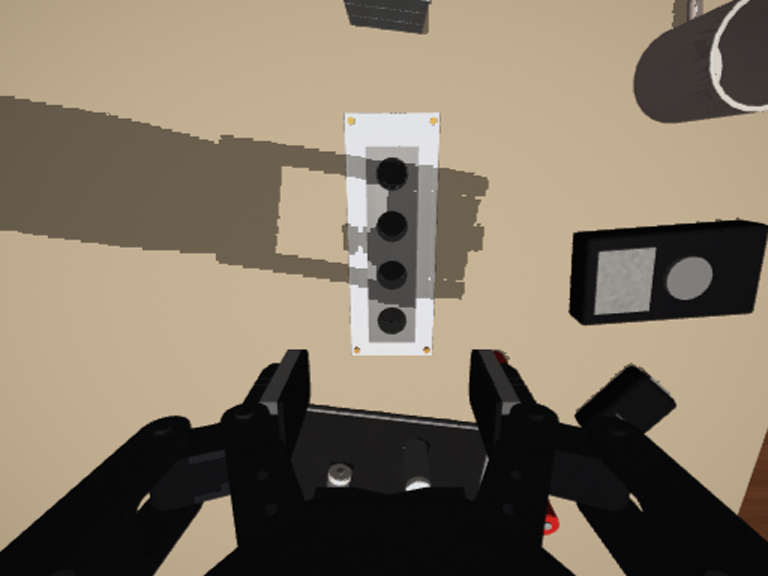

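Wells are at (261,116…213) native px, spaced 44 mm, agreeing with the top camera within about 1.5 mm. One quarter-turn view gives the wrist-camera offset.

>>> {"op": "step_arm", "data": {"targets": [[0, 0, 0, 0, 0, 1.57, 60], [0, 0, 0, 0, 0, 1.57, 60], [0, 0, 0, 0, 0, 1.57, 60], [0, 0, 0, 0, 0, 1.57, 60], [0, 0, 0, 0, 0, 1.57, 60], [0, 0, 0, 0, 0, 1.57, 60], [0, 0, 0, 0, 0, 1.57, 60], [0, 0, 0, 0, 0, 1.57, 60], [0, 0, 0, 0, 0, 1.57, 60], [0, 0, 0, 0, 0, 1.57, 60], [0, 0, 0, 0, 0, 1.57, 60]]}}

```text
time_s: 3.48
position: [0.5194, 0.0114, 0.2498]
orientation: [2.251, -2.191, -0.001]
wrist_force: [-0.1, 0.6, -0.2]
opening: 0.701
```

Run:
```python
from wells import *
st(); w=np.array(wells('w2'))/1e4
w=w[(abs(w[:,0]-.52)<.02)&(abs(w[:,1]-.01)<.08)]; w=w[np.argsort(-w[:,1])]
a=np.array([[.5194,.0763],[.5208,.0324],[.5216,-.0113],[.5228,-.055]])
print(w)
s=robot.sense();M2=R.from_rotvec(s['orientation']).as_matrix()[:2,:2]; M1=np.array([[1,.024],[.024,-1]])
if len(w)==4:
    b=np.linalg.solve(M1-M2,(a-w).mean(0)); print('bias tool mm',b*1000); print((a-(M1@b)).round(4), (w-M2@b).round(4))
print(rel([.556,-.2235,.15],1.594))
```

```text
t 3.48 p [0.5194 0.0114 0.2498] R [[0.027, -1.0, -0.001], [-1.0, -0.027, 0.0], [-0.0, 0.001, -1.0]] F [-0.1  0.6 -0.2] M [ 0.03 -0.04 -0.02] op 0.701 q [-0.13 -0.05  1.78  0.    1.41  1.41]
[ 0.25  -0.262] axes [ 7.1 33.4] mec [ 0.2481 -0.263 ] 0.0156 px [424. 334.]
[0.2355 0.2701] axes [ 6.4 31. ] mec [0.2344 0.2702] 0.0146 px [ 95. 334.]
[ 0.3635 -0.1115] axes [14.8 20.6] mec [ 0.3628 -0.1137] 0.0112 px [339. 270.]
[0.3565 0.1255] axes [14.  19.5] mec [0.3554 0.1276] 0.0105 px [180. 271.]
[ 0.5231 -0.0552] axes [24.7 26.2] mec [ 0.5233 -0.0549] 0.0138 px [310. 165.]
[ 0.522  -0.0112] axes [27.  27.7] mec [ 0.5219 -0.011 ] 0.0146 px [277. 165.]
[0.5209 0.0324] axes [26.2 28. ] mec [0.5208 0.0325] 0.0144 px [244. 164.]
[0.5196 0.076 ] axes [25.7 27.8] mec [0.5196 0.0765] 0.0145 px [211. 165.]
[ 0.5497 -0.2442] axes [30.4 31.6] mec [ 0.5499 -0.2442] 0.0164 px [457. 148.]
[ 0.6292 -0.1057] axes [25.5 31.7] mec [ 0.6295 -0.1067] 0.0169 px [359.  80.]
[[ 0.51964097  0.07603318]
 [ 0.52091187  0.03236437]
 [ 0.52198335 -0.01117587]
 [ 0.52308999 -0.05521416]]
bias tool mm [-0.07480411 -0.17949733]
[[ 0.5195  0.0761]
 [ 0.5209  0.0322]
 [ 0.5217 -0.0115]
 [ 0.5229 -0.0552]] [[ 0.5195  0.076 ]
 [ 0.5207  0.0323]
 [ 0.5218 -0.0113]
 [ 0.5229 -0.0553]]
[[235.7, -30.3, 99.7], [0.001, 0.0, 0.004]]
```

Wrist camera offset is negligible (0.2 mm). Wells by line fit: W1 (.5195,.0764), W2 (.5206,.0324), W3 (.5218,-.0116), W4 (.5229,-.0556). Now the first upright cell: pinch along y to centre it, then regrip along x.

```bash
cat >> h.py <<'E'
def cells():
    f,K,W=cam('top'); g=cv2.cvtColor(f,cv2.COLOR_BGR2GRAY); hsv=cv2.cvtColor(f,cv2.COLOR_BGR2HSV)
    m=((g>120)&(hsv[...,1]<40)).astype(np.uint8); m[:200]=0; m[275:]=0; m[:,:322]=0; m[:,402:]=0
    n,l,s,c=cv2.connectedComponentsWithStats(m)
    for i in range(1,n):
        if 60<s[i,4]<150 and s[i,2]<16: print('cell',c[i].round(1),s[i,4],ray(K,W,*c[i],.068)[:2].round(4))
E
python3 - <<'E'
from h import *
cells()
print(rel([.5535,-.224,.11],1.596),rel([.5535,-.224,.037],1.596))
E
```

```text
cell [325.1 231.3] 98 [ 0.5313 -0.1744]
cell [367.7 221.9] 89 [ 0.5595 -0.2892]
cell [343.5 223.5] 88 [ 0.5535 -0.2239]
cell [392.1 229.6] 90 [ 0.5402 -0.3546]
[[236.0, -27.9, 139.7], [0.001, 0.0, 0.001]] [[236.1, -28.0, 212.7], [0.001, 0.0, 0.001]]
```

>>> {"op": "step_arm", "data": {"targets": [[236, -28, 130, 0, 0, 0, 48], [236, -28, 130, 0, 0, 0, 48], [236, -28, 130, 0, 0, 0, 48], [236, -28, 130, 0, 0, 0, 48], [236, -28, 130, 0, 0, 0, 48], [236, -28, 130, 0, 0, 0, 48], [236, -28, 180, 0, 0, 0, 48], [236, -28, 213, 0, 0, 0, 48], [236, -28, 213, 0, 0, 0, 48], [236, -28, 213, 0, 0, 0, 20], [236, -28, 213, 0, 0, 0, 20], [236, -28, 213, 0, 0, 0, 20]], "force": 20}}

```text
time_s: 5.08
position: [0.5554, -0.2243, 0.0395]
orientation: [-2.25, 2.191, -0.005]
wrist_force: [0.2, 2.7, 7.5]
opening: 0.295
```

>>> {"op": "step_arm", "data": {"targets": [[0, 0, 0, 0, 0, 0, 20], [0, 0, 0, 0, 0, 0, 20], [0, 0, 0, 0, 0, 0, 20]], "force": 20}}

```text
time_s: 5.45
position: [0.5554, -0.2244, 0.0395]
orientation: [-2.25, 2.191, -0.005]
wrist_force: [0.4, 0.8, 1.0]
opening: 0.293
```

Run:
```python
from h import *
st(); f,K,W=cam('wrist'); save('w3',f)
```

```text
t 5.45 p [ 0.5554 -0.2244  0.0395] R [[0.026, -1.0, 0.003], [-1.0, -0.026, -0.001], [0.001, -0.003, -1.0]] F [0.4 0.8 1. ] M [ 0.04  0.06 -0.03] op 0.293 q [-0.52  0.36  1.74  0.    1.04  1.03]
```

View pics/w3.png

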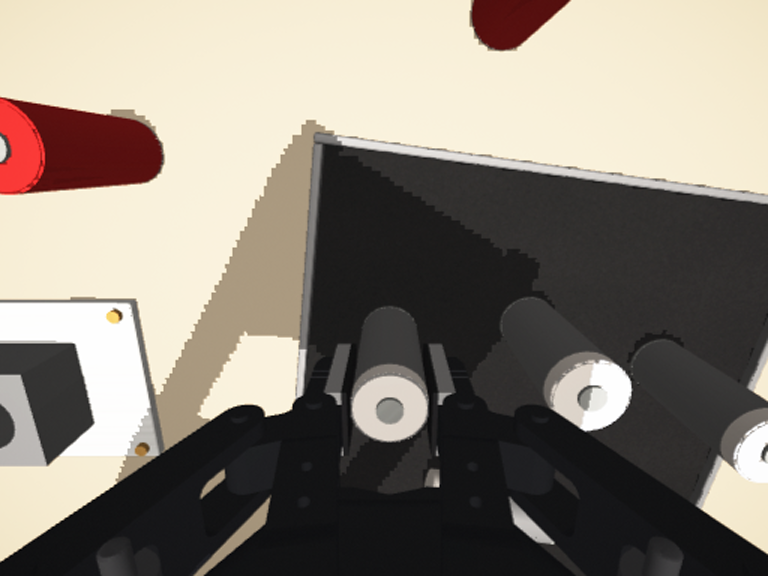

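The cell is gripped squarely (white ring at (390,410) between the pads). Opening, turning 90° and regripping along the pack's x.

>>> {"op": "step_arm", "data": {"targets": [[0, 0, 0, 0, 0, 0, 46], [0, 0, 0, 0, 0, 0, 46], [0, 0, 0, 0, 0, -1.57, 46], [0, 0, 0, 0, 0, -1.57, 46], [0, 0, 0, 0, 0, -1.57, 46], [0, 0, 0, 0, 0, -1.57, 46], [0, 0, 0, 0, 0, -1.57, 46], [0, 0, 0, 0, 0, -1.57, 46], [0, 0, 0, 0, 0, -1.57, 46], [0, 0, 0, 0, 0, -1.57, 46], [0, 0, 0, 0, 0, -1.57, 46], [0, 0, 0, 0, 0, -1.57, 46]]}}

```text
time_s: 7.0
position: [0.5553, -0.2244, 0.0394]
orientation: [3.14, 0.039, 0.004]
wrist_force: [0.2, 0.8, -0.1]
opening: 0.536
```

Run:
```python
from h import *
st(); print(rel([.5554,-.2244,.037],.0255))
```

```text
t 7.0 p [ 0.5553 -0.2244  0.0394] R [[1.0, 0.025, 0.003], [0.025, -1.0, -0.001], [0.003, 0.001, -1.0]] F [ 0.2  0.8 -0.1] M [0.03 0.   0.05] op 0.536 q [-0.52  0.36  1.74  0.    1.04 -0.54]
[[0.1, -0.0, 2.4], [0.001, -0.003, -0.001]]
```

>>> {"op": "step_arm", "data": {"targets": [[0, 0, 0, 0, 0, 0, 20], [0, 0, 0, 0, 0, 0, 20], [0, 0, 0, 0, 0, 0, 20], [0, 0, 0, 0, 0, 0, 20], [0, 0, -50, 0, 0, 0, 20], [0, 0, -80, 0, 0, 0, 20]], "force": 40}}

```text
time_s: 7.75
position: [0.5556, -0.2246, 0.1212]
orientation: [3.139, 0.039, 0.006]
wrist_force: [0.8, -0.0, -0.2]
opening: 0.287
```

Run:
```python
from h import *
st(); print(rel([.5195,.0764,.090],.0255))
```

```text
t 7.75 p [ 0.5556 -0.2246  0.1212] R [[1.0, 0.025, 0.004], [0.025, -1.0, -0.002], [0.004, 0.002, -1.0]] F [ 0.8 -0.  -0.2] M [ 0.02  0.03 -0.  ] op 0.287 q [-0.52  0.26  1.7   0.    1.18 -0.54]
[[-28.8, -301.9, 30.5], [0.002, -0.004, -0.001]]
```

>>> {"op": "step_arm", "data": {"targets": [[-28.8, -301.9, 5, 0.002, -0.004, 0, 20], [-28.8, -301.9, 5, 0.002, -0.004, 0, 20], [-28.8, -301.9, 5, 0.002, -0.004, 0, 20], [-28.8, -301.9, 5, 0.002, -0.004, 0, 20], [-28.8, -301.9, 5, 0.002, -0.004, 0, 20], [-28.8, -301.9, 30, 0.002, -0.004, 0, 20], [-28.8, -301.9, 30, 0.002, -0.004, 0, 20], [-28.8, -301.9, 30, 0.002, -0.004, 0, 20]]}}

```text
time_s: 8.75
position: [0.5198, 0.076, 0.0909]
orientation: [3.141, 0.037, 0.0]
wrist_force: [-0.2, -0.4, -0.4]
opening: 0.293
```

Run:
```python
from h import *
st(); print(rel([.5195,.0764,.078],.0255)); print(rel([.5195,.0764,.055],.0255))
f,K,W=cam('wrist'); save('w4',f)
for z,n in((.053+.065,'nub top'),): print(proj(K,W,[*robot.sense()['position'][:2],z])*1.5)
```

```text
t 8.75 p [0.5198 0.076  0.0909] R [[1.0, 0.024, 0.0], [0.024, -1.0, -0.0], [0.0, 0.0, -1.0]] F [-0.2 -0.4 -0.4] M [ 0.01 -0.01 -0.01] op 0.293 q [-0.    0.13  1.91 -0.    1.1  -0.03]
[[-0.2, -0.4, 12.9], [0.0, -0.0, -0.002]]
[[-0.2, -0.4, 35.9], [0.0, -0.0, -0.002]]
[391.04064706 408.07184352]
```

View pics/w4.png

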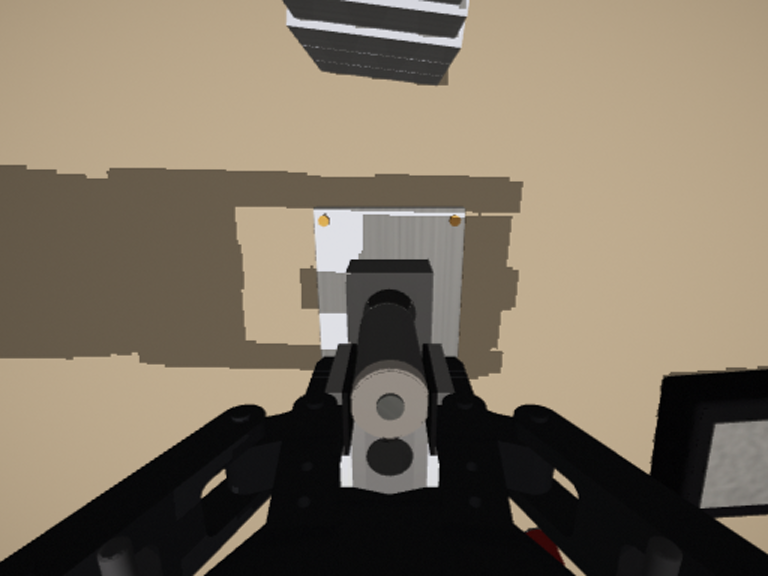

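The held cell's nub appears at (390,406), predicted (391,408), so it is well centred. Lowering gently.

>>> {"op": "step_arm", "data": {"targets": [[-0.2, -0.4, 8, 0, 0, 0, 20], [-0.2, -0.4, 14, 0, 0, 0, 20], [-0.2, -0.4, 18, 0, 0, 0, 20], [-0.2, -0.4, 21, 0, 0, 0, 20], [-0.2, -0.4, 24, 0, 0, 0, 20], [-0.2, -0.4, 26, 0, 0, 0, 20]]}}

```text
time_s: 9.55
position: [0.5201, 0.0762, 0.0652]
orientation: [3.141, 0.037, 0.002]
wrist_force: [0.1, -0.6, 0.1]
opening: 0.289
```

Run:
```python
from h import *
st(); print(rel([.5195,.0764,.0424],.0255))
```

```text
t 9.55 p [0.5201 0.0762 0.0652] R [[1.0, 0.023, 0.001], [0.023, -1.0, -0.0], [0.001, 0.0, -1.0]] F [ 0.1 -0.6  0.1] M [ 0.   -0.09 -0.03] op 0.289 q [-0.    0.17  1.92 -0.    1.05 -0.03]
[[-0.6, -0.2, 22.8], [0.0, -0.001, -0.002]]
```

First try: 7 mm into the well with no force. Pushing home.

>>> {"op": "step_arm", "data": {"targets": [[-0.2, 0, 8, 0, 0, 0, 20], [-0.2, 0, 15, 0, 0, 0, 20], [-0.2, 0, 20, 0, 0, 0, 20], [-0.2, 0, 24, 0, 0, 0, 20], [-0.2, 0, 25, 0, 0, 0, 20], [-0.2, 0, 25, 0, 0, 0, 20]]}}

```text
time_s: 10.3
position: [0.5203, 0.0762, 0.0422]
orientation: [3.141, 0.037, 0.002]
wrist_force: [-6.1, 0.4, 17.5]
opening: 0.289
```

Home: TCP z 0.0422 against 0.0424 predicted, with a 17 N reaction. Releasing, rising and going to the next cell.

>>> {"op": "step_arm", "data": {"targets": [[0, 0, 0, 0, 0, 0, 44], [0, 0, 0, 0, 0, 0, 44], [0, 0, -50, 0, 0, 0, 44], [0, 0, -85, 0, 0, 0, 44], [0, 0, -85, 0, 0, 0, 44]]}}

```text
time_s: 10.92
position: [0.5226, 0.0763, 0.1304]
orientation: [3.141, 0.037, 0.011]
wrist_force: [0.6, 0.1, -0.8]
opening: 0.518
```

Run:
```python
from h import *
st(); cells()
print(rel([.559,-.2892,.12],1.596),rel([.559,-.2892,.037],1.596))
```

```text
t 10.93 p [0.5226 0.0763 0.1304] R [[1.0, 0.024, 0.007], [0.024, -1.0, -0.0], [0.007, 0.0, -1.0]] F [ 0.6  0.1 -0.8] M [-0.   -0.01 -0.02] op 0.518 q [-0.    0.08  1.88 -0.    1.17 -0.03]
cell [325.1 231.4] 98 [ 0.5312 -0.1744]
cell [367.7 221.9] 89 [ 0.5595 -0.2892]
cell [392.1 229.6] 90 [ 0.5402 -0.3546]
[[29.2, 366.3, 8.5], [-0.003, -0.003, 1.569]] [[28.9, 366.2, 91.5], [-0.003, -0.003, 1.569]]
```

>>> {"op": "step_arm", "data": {"targets": [[29, 366, 0, 0, 0, 1.569, 46], [29, 366, 0, 0, 0, 1.569, 46], [29, 366, 0, 0, 0, 1.569, 46], [29, 366, 0, 0, 0, 1.569, 46], [29, 366, 0, 0, 0, 1.569, 46], [29, 366, 0, 0, 0, 1.569, 46], [29, 366, 0, 0, 0, 1.569, 46], [29, 366, 0, 0, 0, 1.569, 46], [29, 366, 10, 0, 0, 1.569, 46], [29, 366, 10, 0, 0, 1.569, 46], [29, 366, 60, 0, 0, 1.569, 46], [29, 366, 91, 0, 0, 1.569, 46]]}}

```text
time_s: 12.48
position: [0.5577, -0.288, 0.0347]
orientation: [-2.251, 2.189, 0.001]
wrist_force: [1.4, -0.1, -0.9]
opening: 0.539
```

>>> {"op": "step_arm", "data": {"targets": [[0, 0, 0, 0, 0, 0, 20], [0, 0, 0, 0, 0, 0, 20], [0, 0, 0, 0, 0, 0, 20], [0, 0, 0, 0, 0, 0, 20], [0, 0, 0, 0, 0, 0, 20]], "force": 20}}

```text
time_s: 13.1
position: [0.5582, -0.2882, 0.0356]
orientation: [-2.25, 2.189, -0.001]
wrist_force: [-0.1, 0.3, -1.0]
opening: 0.297
```

Run:
```python
from h import *
st(); s=robot.sense()['position']; print(rel([*s[:2],.0395],.0255))
```

```text
t 13.1 p [ 0.5582 -0.2882  0.0356] R [[0.028, -1.0, 0.002], [-1.0, -0.028, 0.001], [-0.001, -0.002, -1.0]] F [-0.1  0.3 -1. ] M [0.02 0.   0.01] op 0.297 q [-0.6   0.43  1.65  0.    1.05  0.94]
[[-0.0, -0.0, -3.9], [-0.002, -0.001, -1.569]]
```

>>> {"op": "step_arm", "data": {"targets": [[0, 0, 0, 0, 0, 0, 46], [0, 0, -4, 0, 0, 0, 46], [0, 0, -4, 0, 0, -1.569, 46], [0, 0, -4, 0, 0, -1.569, 46], [0, 0, -4, 0, 0, -1.569, 46], [0, 0, -4, 0, 0, -1.569, 46], [0, 0, -4, 0, 0, -1.569, 46], [0, 0, -4, 0, 0, -1.569, 46], [0, 0, -4, 0, 0, -1.569, 46], [0, 0, -4, 0, 0, -1.569, 46], [0, 0, -4, 0, 0, -1.569, 46], [0, 0, -4, 0, 0, -1.569, 46]]}}

```text
time_s: 14.6
position: [0.5584, -0.2884, 0.0399]
orientation: [-3.141, -0.039, -0.004]
wrist_force: [0.5, -0.0, 1.5]
opening: 0.539
```

>>> {"op": "step_arm", "data": {"targets": [[0, 0, 0, 0, 0, 0, 20], [0, 0, 0, 0, 0, 0, 20], [0, 0, 0, 0, 0, 0, 20], [0, 0, 0, 0, 0, 0, 20]], "force": 40}}

```text
time_s: 15.1
position: [0.5585, -0.2885, 0.0402]
orientation: [-3.141, -0.039, -0.004]
wrist_force: [-0.2, -0.0, 2.4]
opening: 0.286
```

>>> {"op": "step_arm", "data": {"targets": [[0, 0, -50, 0, 0, 0, 20], [0, 0, -80, 0, 0, 0, 20]]}}

```text
time_s: 15.35
position: [0.5587, -0.2887, 0.1217]
orientation: [3.141, 0.039, 0.006]
wrist_force: [0.3, -0.4, -0.8]
opening: 0.29
```

Run:
```python
from h import *
st(); print(rel([.5208,.0324,.090],.0255))
```

```text
t 15.35 p [ 0.5587 -0.2887  0.1217] R [[1.0, 0.025, 0.004], [0.025, -1.0, -0.0], [0.004, 0.0, -1.0]] F [ 0.3 -0.4 -0.8] M [ 0.02 -0.05  0.02] op 0.29 q [-0.6   0.32  1.62  0.    1.2  -0.63]
[[-30.0, -322.0, 31.5], [0.0, -0.004, -0.001]]
```

>>> {"op": "step_arm", "data": {"targets": [[-30, -322, 5, 0, -0.004, 0, 20], [-30, -322, 5, 0, -0.004, 0, 20], [-30, -322, 5, 0, -0.004, 0, 20], [-30, -322, 5, 0, -0.004, 0, 20], [-30, -322, 5, 0, -0.004, 0, 20], [-30, -322, 25, 0, -0.004, 0, 20], [-30, -322, 30, 0, -0.004, 0, 20], [-30, -322, 30, 0, -0.004, 0, 20], [-30, -322, 30, 0, -0.004, 0, 20]]}}

```text
time_s: 16.48
position: [0.5214, 0.0312, 0.0921]
orientation: [3.141, 0.036, 0.001]
wrist_force: [0.1, 0.2, -0.5]
opening: 0.293
```

Run:
```python
from h import *
st(); print(rel([.5208,.0324,.065],.0255))
```

```text
t 16.48 p [0.5214 0.0312 0.0921] R [[1.0, 0.023, 0.0], [0.023, -1.0, -0.001], [0.0, 0.001, -1.0]] F [ 0.1  0.2 -0.5] M [-0.04 -0.01  0.01] op 0.293 q [-0.09  0.12  1.91 -0.    1.1  -0.11]
[[-0.6, -1.2, 27.1], [0.001, -0.0, -0.002]]
```

>>> {"op": "step_arm", "data": {"targets": [[-0.6, -1.2, 8, 0, 0, 0, 20], [-0.6, -1.2, 14, 0, 0, 0, 20], [-0.6, -1.2, 18, 0, 0, 0, 20], [-0.6, -1.2, 21, 0, 0, 0, 20], [-0.6, -1.2, 24, 0, 0, 0, 20], [-0.6, -1.2, 27, 0, 0, 0, 20]]}}

```text
time_s: 17.23
position: [0.5235, 0.032, 0.0708]
orientation: [3.14, 0.037, 0.007]
wrist_force: [-19.7, -2.4, 53.9]
opening: 0.29
```

Run:
```python
from h import *
st(); print(rel([.5208,.0324,.0432],.0255))
```

```text
t 17.23 p [0.5235 0.032  0.0708] R [[1.0, 0.024, 0.004], [0.024, -1.0, -0.002], [0.004, 0.002, -1.0]] F [-19.7  -2.4  53.9] M [-0.09  3.61  0.04] op 0.29 q [-0.09  0.16  1.92 -0.    1.06 -0.11]
[[-2.8, -0.5, 27.6], [0.002, -0.004, -0.002]]
```

Contact on the rim. Backing off 7 mm and checking the alignment.

>>> {"op": "step_arm", "data": {"targets": [[-1.5, 0, -7, 0, -0.004, 0, 20], [-2.8, -0.5, -8, 0, -0.004, 0, 20], [-2.8, -0.5, -8, 0, -0.004, 0, 20]]}}

```text
time_s: 17.6
position: [0.5201, 0.0326, 0.0782]
orientation: [3.14, 0.037, -0.001]
wrist_force: [0.1, -0.1, -1.3]
opening: 0.292
```

Run:
```python
from h import *
st(); print(rel([.5206,.0324,.074],.0255))
f,K,W=cam('wrist'); save('w5',f[150:350,130:390],3)
p=robot.sense()['position']; print(((proj(K,W,[*p[:2],p[2]-.0402+.003+.065])-[130,150])*3).round(0),((proj(K,W,[.5206,.0324,.036])-[130,150])*3).round(0))
```

```text
t 17.6 p [0.5201 0.0326 0.0782] R [[1.0, 0.024, -0.0], [0.024, -1.0, -0.002], [-0.0, 0.002, -1.0]] F [ 0.1 -0.1 -1.3] M [ 0.02  0.01 -0.02] op 0.292 q [-0.09  0.14  1.92 -0.    1.08 -0.11]
[[0.5, 0.2, 4.2], [0.002, 0.0, -0.002]]
[388. 367.] [391. 200.]
```

View pics/w5.png

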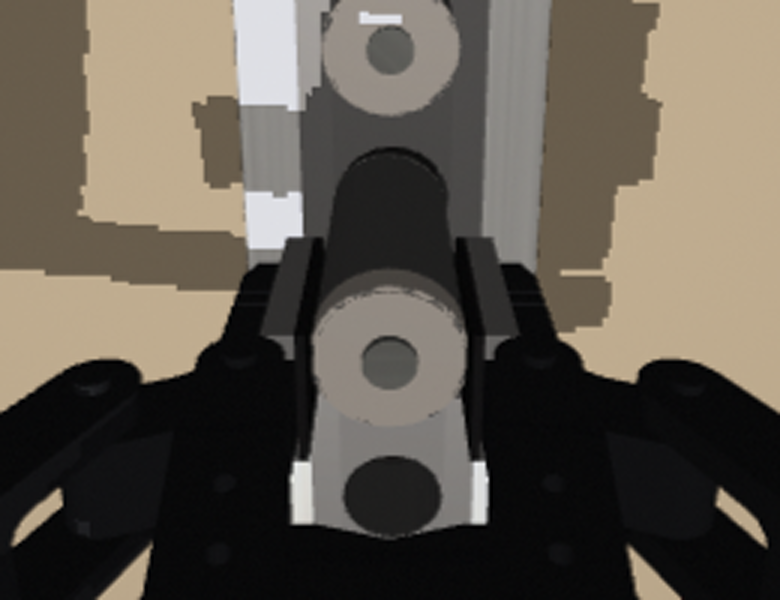

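Nub at (389,363), predicted (388,367), so the cell is straight in the grip. Retrying with x 1–2 mm lower than on the failed descent.

>>> {"op": "step_arm", "data": {"targets": [[0.2, 0.2, 3, 0, 0, 0, 20], [0.2, 0.2, 5, 0, 0, 0, 20], [0.2, 0.2, 7, 0, 0, 0, 20], [0.2, 0.2, 8, 0, 0, 0, 20], [0.2, 0.2, 9, 0, 0, 0, 20]]}}

```text
time_s: 18.27
position: [0.5204, 0.0322, 0.0689]
orientation: [3.14, 0.037, -0.0]
wrist_force: [0.6, -0.4, -0.3]
opening: 0.289
```

>>> {"op": "step_arm", "data": {"targets": [[0, 0, 8, 0, 0, 0, 20], [0, 0, 15, 0, 0, 0, 20], [0, 0, 21, 0, 0, 0, 20], [0, 0, 26, 0, 0, 0, 20], [0, 0, 28, 0, 0, 0, 20], [0, 0, 28, 0, 0, 0, 20]]}}

```text
time_s: 19.02
position: [0.5205, 0.0321, 0.0419]
orientation: [3.139, 0.038, -0.001]
wrist_force: [-3.9, -1.5, 8.9]
opening: 0.289
```

>>> {"op": "step_arm", "data": {"targets": [[0, 0, 0, 0, 0, 0, 44], [0, 0, 0, 0, 0, 0, 44], [0, 0, -50, 0, 0, 0, 44], [0, 0, -85, 0, 0, 0, 44], [0, 0, -85, 0, 0, 0, 44]]}}

```text
time_s: 19.65
position: [0.523, 0.0322, 0.1302]
orientation: [3.139, 0.038, 0.009]
wrist_force: [0.0, -0.8, -0.3]
opening: 0.51
```

Run:
```python
from h import *
st(); cells()
print(rel([.540,-.3545,.12],1.596),rel([.540,-.3545,.0395],1.596))
```

```text
t 19.65 p [0.523  0.0322 0.1302] R [[1.0, 0.024, 0.006], [0.024, -1.0, -0.002], [0.006, 0.003, -1.0]] F [ 0.  -0.8 -0.3] M [0.05 0.   0.05] op 0.51 q [-0.09  0.07  1.89 -0.    1.17 -0.11]
cell [325.1 231.3] 98 [ 0.5313 -0.1744]
cell [392.1 229.7] 89 [ 0.5401 -0.3547]
[[9.2, 387.1, 8.9], [0.0, -0.003, 1.569]] [[9.0, 386.9, 89.4], [0.0, -0.003, 1.569]]
```

>>> {"op": "step_arm", "data": {"targets": [[9, 387, 0, 0, 0, 1.569, 46], [9, 387, 0, 0, 0, 1.569, 46], [9, 387, 0, 0, 0, 1.569, 46], [9, 387, 0, 0, 0, 1.569, 46], [9, 387, 0, 0, 0, 1.569, 46], [9, 387, 0, 0, 0, 1.569, 46], [9, 387, 0, 0, 0, 1.569, 46], [9, 387, 0, 0, 0, 1.569, 46], [9, 387, 10, 0, 0, 1.569, 46], [9, 387, 10, 0, 0, 1.569, 46], [9, 387, 60, 0, 0, 1.569, 46], [9, 387, 89, 0, 0, 1.569, 46]]}}

```text
time_s: 21.2
position: [0.5387, -0.3533, 0.037]
orientation: [2.252, -2.19, -0.001]
wrist_force: [-0.9, -1.0, -1.0]
opening: 0.541
```

>>> {"op": "step_arm", "data": {"targets": [[0, 0, 0, 0, 0, 0, 20], [0, 0, 0, 0, 0, 0, 20], [0, 0, 0, 0, 0, 0, 20], [0, 0, 0, 0, 0, 0, 20], [0, 0, 0, 0, 0, 0, 20]], "force": 20}}

```text
time_s: 21.82
position: [0.539, -0.3536, 0.0378]
orientation: [2.252, -2.19, 0.001]
wrist_force: [-0.4, -0.1, -0.3]
opening: 0.302
```

Run:
```python
from h import *
st(); s=robot.sense()['position']; print(rel([*s[:2],.0398],.0255))
```

```text
t 21.82 p [ 0.539  -0.3536  0.0378] R [[0.028, -1.0, 0.0], [-1.0, -0.028, -0.001], [0.001, -0.0, -1.0]] F [-0.4 -0.1 -0.3] M [-0.02 -0.01 -0.  ] op 0.302 q [-0.7   0.46  1.61 -0.    1.07  0.84]
[[0.0, -0.0, -2.0], [0.0, -0.001, -1.568]]
```

>>> {"op": "step_arm", "data": {"targets": [[0, 0, 0, 0, 0, 0, 46], [0, 0, -2, 0, 0, 0, 46], [0, 0, -2, 0, 0, -1.569, 46], [0, 0, -2, 0, 0, -1.569, 46], [0, 0, -2, 0, 0, -1.569, 46], [0, 0, -2, 0, 0, -1.569, 46], [0, 0, -2, 0, 0, -1.569, 46], [0, 0, -2, 0, 0, -1.569, 46], [0, 0, -2, 0, 0, -1.569, 46], [0, 0, -2, 0, 0, -1.569, 46], [0, 0, -2, 0, 0, -1.569, 46], [0, 0, -2, 0, 0, -1.569, 46]]}}

```text
time_s: 23.32
position: [0.5391, -0.3537, 0.04]
orientation: [3.141, 0.04, 0.001]
wrist_force: [-0.2, 0.3, 0.2]
opening: 0.536
```

>>> {"op": "step_arm", "data": {"targets": [[0, 0, 0, 0, 0, 0, 20], [0, 0, 0, 0, 0, 0, 20], [0, 0, 0, 0, 0, 0, 20], [0, 0, 0, 0, 0, 0, 20]], "force": 40}}

```text
time_s: 23.82
position: [0.5393, -0.3538, 0.0403]
orientation: [3.14, 0.04, 0.002]
wrist_force: [0.3, -0.3, 1.9]
opening: 0.292
```

>>> {"op": "step_arm", "data": {"targets": [[0, 0, -50, 0, 0, 0, 20], [0, 0, -80, 0, 0, 0, 20]]}}

```text
time_s: 24.08
position: [0.5395, -0.354, 0.1219]
orientation: [3.14, 0.039, 0.003]
wrist_force: [-0.5, 0.2, -0.1]
opening: 0.294
```

Run:
```python
from h import *
st(); print(rel([.5215,-.0116,.082],.0255))
```

```text
t 24.07 p [ 0.5395 -0.354   0.1219] R [[1.0, 0.025, 0.002], [0.025, -1.0, -0.002], [0.002, 0.002, -1.0]] F [-0.5  0.2 -0.1] M [-0.07 -0.01  0.02] op 0.294 q [-0.7   0.36  1.57 -0.    1.21 -0.73]
[[-9.5, -342.8, 39.2], [0.002, -0.002, -0.0]]
```

>>> {"op": "step_arm", "data": {"targets": [[-9.5, -342.8, 5, 0, -0.002, 0, 20], [-9.5, -342.8, 5, 0, -0.002, 0, 20], [-9.5, -342.8, 5, 0, -0.002, 0, 20], [-9.5, -342.8, 5, 0, -0.002, 0, 20], [-9.5, -342.8, 5, 0, -0.002, 0, 20], [-9.5, -342.8, 5, 0, -0.002, 0, 20], [-9.5, -342.8, 25, 0, -0.002, 0, 20], [-9.5, -342.8, 38, 0, -0.002, 0, 20], [-9.5, -342.8, 38, 0, -0.002, 0, 20], [-9.5, -342.8, 38, 0, -0.002, 0, 20]]}}

```text
time_s: 25.32
position: [0.5218, -0.0122, 0.0835]
orientation: [3.139, 0.038, -0.0]
wrist_force: [1.1, 0.1, -1.1]
opening: 0.288
```

Run:
```python
from h import *
st(); print(rel([.5215,-.0116,.067],.0255))
```

```text
t 25.32 p [ 0.5218 -0.0122  0.0835] R [[1.0, 0.024, -0.0], [0.024, -1.0, -0.002], [-0.0, 0.002, -1.0]] F [ 1.1  0.1 -1.1] M [-0.01  0.02  0.02] op 0.288 q [-0.17  0.14  1.92 -0.    1.09 -0.2 ]
[[-0.3, -0.6, 16.5], [0.002, 0.0, -0.001]]
```

>>> {"op": "step_arm", "data": {"targets": [[-0.4, -0.5, 4, 0, 0, 0, 20], [-0.4, -0.5, 8, 0, 0, 0, 20], [-0.4, -0.5, 10, 0, 0, 0, 20], [-0.4, -0.5, 12, 0, 0, 0, 20], [-0.4, -0.5, 14, 0, 0, 0, 20]]}}

```text
time_s: 25.95
position: [0.5217, -0.012, 0.0714]
orientation: [3.139, 0.038, -0.001]
wrist_force: [-11.1, -1.0, 24.5]
opening: 0.292
```

>>> {"op": "step_arm", "data": {"targets": [[0, 0, -4, 0, 0, 0, 20], [-0.8, -0.3, -4, 0, 0, 0, 20], [-0.8, -0.3, -2, 0, 0, 0, 20], [-0.8, -0.3, 0, 0, 0, 0, 20], [-0.8, -0.3, 2, 0, 0, 0, 20]]}}

```text
time_s: 26.58
position: [0.5205, -0.0118, 0.0689]
orientation: [3.139, 0.038, -0.002]
wrist_force: [0.8, -1.1, -1.1]
opening: 0.295
```

Run:
```python
from h import *
st(); print(rel([.5215,-.0116,.067],.0255))
```

```text
t 26.57 p [ 0.5205 -0.0118  0.0689] R [[1.0, 0.024, -0.001], [0.024, -1.0, -0.002], [-0.001, 0.002, -1.0]] F [ 0.8 -1.1 -1.1] M [-0.02  0.14  0.04] op 0.295 q [-0.17  0.16  1.93 -0.    1.06 -0.2 ]
[[1.0, -0.1, 1.9], [0.002, 0.001, -0.001]]
```

In the well. Pushing home, then releasing.

>>> {"op": "step_arm", "data": {"targets": [[0.2, 0, 8, 0, 0, 0, 20], [0.2, 0, 15, 0, 0, 0, 20], [0.2, 0, 21, 0, 0, 0, 20], [0.2, 0, 26, 0, 0, 0, 20], [0.2, 0, 28, 0, 0, 0, 20], [0.2, 0, 28, 0, 0, 0, 20]]}}

```text
time_s: 27.32
position: [0.522, -0.0119, 0.0423]
orientation: [3.139, 0.038, 0.002]
wrist_force: [-2.3, 1.4, 7.8]
opening: 0.287
```

>>> {"op": "step_arm", "data": {"targets": [[0, 0, 0, 0, 0, 0, 44], [0, 0, 0, 0, 0, 0, 44], [0, 0, -50, 0, 0, 0, 44], [0, 0, -90, 0, 0, 0, 44], [0, 0, -90, 0, 0, 0, 44]]}}

```text
time_s: 27.95
position: [0.5249, -0.0121, 0.1362]
orientation: [3.137, 0.038, 0.014]
wrist_force: [0.0, -0.6, 0.1]
opening: 0.515
```

Run:
```python
from h import *
st(); print(rel([.466,-.262,.20],-.117))
```

```text
t 27.95 p [ 0.5249 -0.0121  0.1362] R [[1.0, 0.025, 0.009], [0.025, -1.0, -0.004], [0.009, 0.004, -1.0]] F [ 0.  -0.6  0.1] M [-0.03  0.04 -0.02] op 0.515 q [-0.17  0.07  1.89 -0.    1.18 -0.2 ]
[[-64.4, 248.6, -63.3], [0.004, -0.009, 0.142]]
```

Three cells are home. Now above the toppled cell for a close look.

>>> {"op": "step_arm", "data": {"targets": [[-64.4, 248.6, -63, 0, -0.009, 0.142, 55], [-64.4, 248.6, -63, 0, -0.009, 0.142, 55], [-64.4, 248.6, -63, 0, -0.009, 0.142, 55], [-64.4, 248.6, -63, 0, -0.009, 0.142, 55], [-64.4, 248.6, -63, 0, -0.009, 0.142, 55], [-64.4, 248.6, -63, 0, -0.009, 0.142, 55], [-64.4, 248.6, -63, 0, -0.009, 0.142, 55]]}}

```text
time_s: 28.82
position: [0.4659, -0.2602, 0.1984]
orientation: [3.135, -0.183, -0.003]
wrist_force: [-0.4, -0.4, 0.5]
opening: 0.641
```

Run:
```python
from h import *
st(); f,K,W=cam('wrist'); save('w6',f)
g=cv2.cvtColor(f,cv2.COLOR_BGR2GRAY)
ok=np.zeros(g.shape,bool)
for v in range(60,260):
    for u in range(150,370):
        p=ray(K,W,u,v,.016); ok[v,u]=np.linalg.norm(p[:2]-[.466,-.274])<.055
m=((g>60)&ok).astype(np.uint8); m=cv2.morphologyEx(m,cv2.MORPH_OPEN,np.ones((5,5)))
n,l,s,c=cv2.connectedComponentsWithStats(m)
for i in range(1,n):
    if s[i,4]<150: continue
    ys,xs=np.where(l==i); r=cv2.minAreaRect(np.c_[xs,ys].astype(np.float32)); print(s[i,4],c[i]*1.5,ray(K,W,*c[i],.016).round(4))
    print(np.array([ray(K,W,*q,.016)[:2] for q in cv2.boxPoints(r)]).round(4).tolist())
```

```text
t 28.82 p [ 0.4659 -0.2602  0.1984] R [[0.993, -0.116, -0.002], [-0.116, -0.993, -0.002], [-0.002, 0.002, -1.0]] F [-0.4 -0.4  0.5] M [ 0.03 -0.06 -0.05] op 0.641 q [-0.66  0.03  1.8  -0.    1.31 -0.54]
1107 [391.37398374 277.60704607] [ 0.4653 -0.2768  0.016 ]
[[0.4468, -0.3113], [0.4587, -0.2415], [0.4829, -0.2455], [0.4725, -0.3156]]
```

View pics/w6.png

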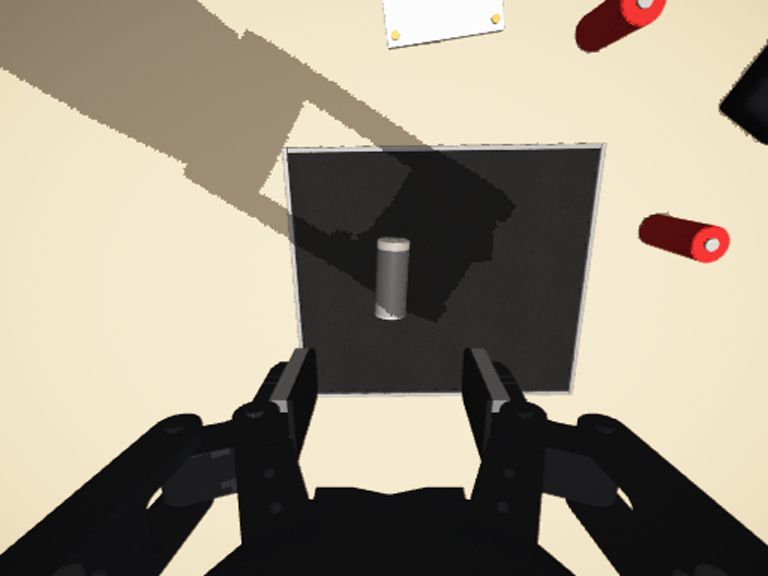

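The toppled cell is at (392,278) px, white band towards the image top (nub towards +y); axis midpoint about (.465,-.278). Gripping it near the nub end.

Run:
```python
from h import *
print(rel([.4682,-.2582,.006],-.14))
```

```text
[[2.3, -2.5, 192.5], [0.002, 0.001, 0.024]]
```

>>> {"op": "step_arm", "data": {"targets": [[2.3, -2.5, 60, 0, 0, 0.024, 44], [2.3, -2.5, 120, 0, 0, 0.024, 44], [2.3, -2.5, 165, 0, 0, 0.024, 44], [2.3, -2.5, 185, 0, 0, 0.024, 44], [2.3, -2.5, 191, 0, 0, 0.024, 44], [2.3, -2.5, 191, 0, 0, 0.024, 44]]}}

```text
time_s: 29.62
position: [0.4687, -0.2575, 0.0077]
orientation: [3.132, -0.217, -0.003]
wrist_force: [0.6, 0.0, 0.4]
opening: 0.516
```

>>> {"op": "step_arm", "data": {"targets": [[0, 0, 1, 0, 0, 0, 18], [0, 0, 1, 0, 0, 0, 18], [0, 0, 1, 0, 0, 0, 18], [0, 0, 1, 0, 0, 0, 18], [0, 0, 1, 0, 0, 0, 18]], "force": 50}}

```text
time_s: 30.25
position: [0.4699, -0.2579, 0.0083]
orientation: [3.131, -0.217, 0.002]
wrist_force: [-0.0, 2.6, 6.1]
opening: 0.283
```

Run:
```python
from h import *
st()
```

```text
t 30.25 p [ 0.4699 -0.2579  0.0083] R [[0.99, -0.138, 0.001], [-0.138, -0.99, -0.003], [0.001, 0.003, -1.0]] F [-0.   2.6  6.1] M [ 0.41 -0.02  0.04] op 0.283 q [-0.65  0.29  1.91 -0.    0.94 -0.51]
```

Run:
```python
from h import *
p=robot.sense()['position']
print(rel([*p[:2],.20]),rel([.65,-.43,.20],-2.155))
```

```text
[[0.2, 0.5, -191.7]] [[202.4, 146.1, -191.1], [0.003, 0.001, -1.125]]
```

>>> {"op": "step_arm", "data": {"targets": [[0, 0, -60, 0, 0, 0, 18], [0, 0, -120, 0, 0, 0.3, 18], [40, 30, -191, 0, 0, 2.017, 18], [202, 146, -191, 0, 0, 2.017, 18], [202, 146, -191, 0, 0, 2.017, 18], [202, 146, -191, 0, 0, 2.017, 18], [202, 146, -191, 0, 0, 2.017, 18], [202, 146, -191, 0, 0, 2.017, 18], [202, 146, -191, 0, 0, 2.017, 18], [202, 146, -191, 0, 0, 2.017, 18], [202, 146, -191, 0, 0, 2.017, 18], [202, 146, -191, 0, 0, 2.017, 18]]}}

```text
time_s: 31.75
position: [0.6494, -0.4299, 0.1997]
orientation: [1.479, -2.771, 0.004]
wrist_force: [-0.3, 0.1, -1.1]
opening: 0.282
```

>>> {"op": "step_arm", "data": {"targets": [[0, 0, 0, 0.2, 0, 0, 18], [0, 0, 0, 0.4, 0, 0, 18], [0, 0, 0, 0.6, 0, 0, 18], [0, 0, 0, 0.8, 0, 0, 18], [0, 0, 0, 1.0, 0, 0, 18], [0, 0, 0, 1.2, 0, 0, 18], [0, 0, 0, 1.35, 0, 0, 18], [0, 0, 0, 1.35, 0, 0, 18], [0, 0, 0, 1.35, 0, 0, 18]]}}

```text
time_s: 32.88
position: [0.6684, -0.4046, 0.1993]
orientation: [-1.182, 2.011, -1.069]
wrist_force: [0.8, 1.3, -0.4]
opening: 0.28
```

Run:
```python
from h import *
st(); f,K,W=cam('side'); save('s1',f)
```

```text
t 32.88 p [ 0.6684 -0.4046  0.1993] R [[-0.449, -0.437, 0.779], [-0.891, 0.29, -0.35], [-0.073, -0.851, -0.52]] F [ 0.8  1.3 -0.4] M [0.22 0.49 0.  ] op 0.28 q [-0.77  0.16  2.    1.59  0.3  -0.12]
```

View pics/s1.png

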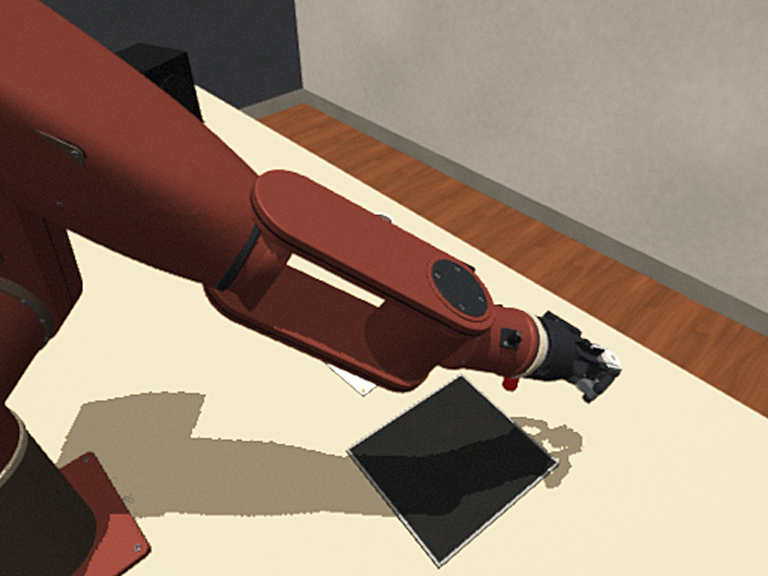

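The wrist is passing near its singularity (q5 = 0.3, q4 = 1.59) and the tilt stopped at 59°. It needs the flipped wrist (q4 ≈ π), so I go on towards the wanted orientation.

```bash
cat >> h.py <<'E'
def relT(p,az,th):
    s=robot.sense(); M=R.from_rotvec(s['orientation']).as_matrix()
    r=np.array([np.cos(az),np.sin(az),0]);t=np.array([-r[1],r[0],0]);k=np.array([0,0,1.])
    D=np.c_[-t,-(r*np.cos(th)+k*np.sin(th)),-k*np.cos(th)+r*np.sin(th)]
    return np.round(M.T@(np.array(p)-s['position'])*1000,1).tolist(),np.round(R.from_matrix(M.T@D).as_rotvec(),3).tolist()
E
python3 - <<'E'
from h import *
for th in (1.2,1.38,1.57): print(relT([.65,-.43,.2],-.584,th))
E
```

```text
([30.6, -2.0, -6.0], [0.182, 0.137, -0.014])
([30.6, -2.0, -6.0], [0.361, 0.136, -0.026])
([30.6, -2.0, -6.0], [0.551, 0.134, -0.039])
```

>>> {"op": "step_arm", "data": {"targets": [[10, -1, -2, 0.15, 0.136, -0.02, 18], [20, -2, -6, 0.361, 0.136, -0.026, 18], [30.6, -2, -6, 0.361, 0.136, -0.026, 18], [30.6, -2, -6, 0.361, 0.136, -0.026, 18], [30.6, -2, -6, 0.361, 0.136, -0.026, 18], [30.6, -2, -6, 0.361, 0.136, -0.026, 18], [30.6, -2, -6, 0.361, 0.136, -0.026, 18], [30.6, -2, -6, 0.361, 0.136, -0.026, 18]]}}

```text
time_s: 33.92
position: [0.6509, -0.4302, 0.2018]
orientation: [-0.969, 1.799, -1.487]
wrist_force: [-0.5, 0.6, -1.7]
opening: 0.284
```

Run:
```python
from h import *
st(); print(relT([.65,-.43,.2],-.584,1.38),relT([.65,-.43,.2],-.584,1.57))
```

```text
t 33.92 p [ 0.6509 -0.4302  0.2018] R [[-0.55, -0.157, 0.82], [-0.835, 0.104, -0.54], [-0.0, -0.982, -0.188]] F [-0.5  0.6 -1.7] M [ 0.4   0.61 -0.01] op 0.284 q [-0.76  0.29  2.12  2.86  0.66 -1.38]
([0.3, 1.9, -0.5], [-0.001, 0.002, 0.0]) ([0.3, 1.9, -0.5], [0.189, 0.002, -0.0])
```

Flipped to q4 = 2.86 and the cell is 79° up. Easing to 83° and lowering to just above the bench.

Run:
```python
from h import *
print(relT([.65,-.43,.11],-.584,1.45),relT([.65,-.43,.06],-.584,1.45))
```

```text
([0.4, 90.3, 16.4], [0.069, 0.002, 0.0]) ([0.4, 139.4, 25.9], [0.069, 0.002, 0.0])
```

>>> {"op": "step_arm", "data": {"targets": [[0, 40, 7, 0.069, 0, 0, 18], [0, 90, 16.4, 0.069, 0, 0, 18], [0, 115, 21, 0.069, 0, 0, 18], [0, 130, 24, 0.069, 0, 0, 18], [0, 139, 26, 0.069, 0, 0, 18], [0, 139, 26, 0.069, 0, 0, 18]]}}

```text
time_s: 34.67
position: [0.6507, -0.4299, 0.0604]
orientation: [-0.935, 1.736, -1.538]
wrist_force: [0.1, 0.0, -0.0]
opening: 0.283
```

Run:
```python
from h import *
st(); print(relT([.65,-.43,.052],-.584,1.45)); f,K,W=cam('side'); save('s2',f[190:360,280:500],3)
```

```text
t 34.67 p [ 0.6507 -0.4299  0.0604] R [[-0.549, -0.1, 0.83], [-0.836, 0.066, -0.545], [-0.001, -0.993, -0.12]] F [ 0.1  0.  -0. ] M [ 0.37  0.52 -0.04] op 0.283 q [-0.76  0.71  2.02  2.93  1.04 -1.49]
([0.5, 8.4, 0.5], [-0.001, 0.002, -0.0])
```

View pics/s2.png

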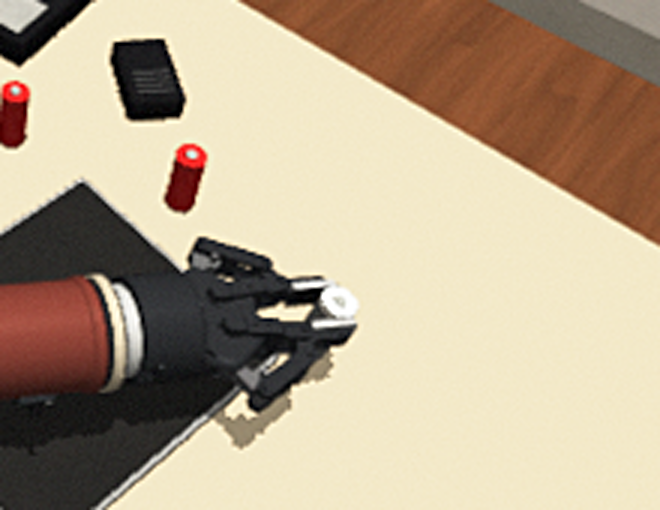

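The cell is held nearly upright with the nub (white end) up. Lowering by feel.

>>> {"op": "step_arm", "data": {"targets": [[0, 4, 0.5, 0, 0, 0, 18], [0, 6, 0.7, 0, 0, 0, 18], [0, 7.5, 0.9, 0, 0, 0, 18], [0, 8.5, 1, 0, 0, 0, 18]]}}

```text
time_s: 35.22
position: [0.6509, -0.43, 0.0526]
orientation: [-0.935, 1.735, -1.539]
wrist_force: [-0.6, -0.6, -1.1]
opening: 0.282
```

>>> {"op": "step_arm", "data": {"targets": [[0, 1, 0, 0, 0, 0, 18], [0, 2, 0.2, 0, 0, 0, 18], [0, 2, 0.2, 0, 0, 0, 18]]}}

```text
time_s: 35.6
position: [0.6512, -0.4302, 0.0518]
orientation: [-0.934, 1.732, -1.541]
wrist_force: [-1.1, 2.4, 3.7]
opening: 0.285
```

>>> {"op": "step_arm", "data": {"targets": [[0, 0, 0, 0, 0, 0, 40], [0, 0, 0, 0, 0, 0, 50], [0, 0, 0, 0, 0, 0, 50], [0, 0, 0, 0, 0, 0, 50], [0, 0, -25, 0, 0, 0, 50], [0, 0, -60, 0, 0, 0, 50], [0, -20, -100, 0, 0, 0, 50], [0, -80, -110, 0, 0, 0, 50], [0, -140, -110, 0, 0, 0, 50]]}}

```text
time_s: 36.72
position: [0.5723, -0.3785, 0.2027]
orientation: [-0.935, 1.737, -1.537]
wrist_force: [1.8, -0.6, 0.6]
opening: 0.587
```

Run:
```python
from h import *
st()
f,K,W=cam('side'); f1,K1,W1=cam('top')
a=proj(K,W,[.646,-.427,.05]).astype(int); b=proj(K1,W1,[.646,-.427,.05]).astype(int); print(a,b)
c1=cv2.resize(f[a[1]-50:a[1]+50,a[0]-50:a[0]+50],(400,400)); c2=cv2.resize(f1[b[1]-50:b[1]+50,b[0]-50:b[0]+50],(400,400))
cv2.imwrite('pics/c2.png',np.hstack([c1,c2]))
```

```text
t 36.73 p [ 0.5723 -0.3785  0.2027] R [[-0.55, -0.1, 0.829], [-0.835, 0.067, -0.546], [-0.001, -0.993, -0.121]] F [ 1.8 -0.6  0.6] M [0.32 0.32 0.01] op 0.587 q [-0.81  0.16  2.35  2.84  0.84 -1.39]
[389 295] [415 192]
```

View pics/c2.png

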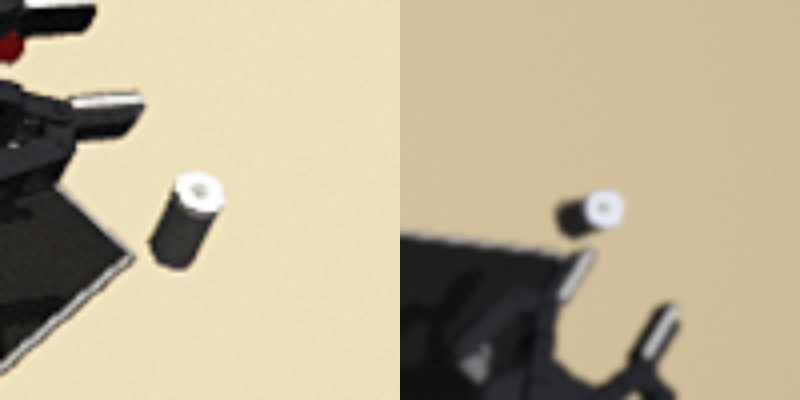

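The cell stands upright on the bench, nub up, at about (201,222) in the left crop. Returning the tool to pointing down.

Run:
```python
from h import *
f,K,W=cam('top'); print(ray(K,W,416,194.25,.064))
print(relT([.62,-.40,.27],-.584,1.0),relT([.62,-.40,.27],-.584,0.5),relT([.62,-.40,.27],-.584,0))
```

```text
[ 0.63875016 -0.42271465  0.064     ]
([-8.4, -62.5, 41.7], [-0.467, 0.002, 0.003]) ([-8.4, -62.5, 41.7], [-0.967, 0.001, 0.004]) ([-8.4, -62.5, 41.7], [-1.467, -0.0, 0.004])
```

>>> {"op": "step_arm", "data": {"targets": [[-4, -40, 20, -0.15, 0, 0, 50], [-8.4, -62.5, 41.7, -0.3, 0, 0, 50], [-8.4, -62.5, 41.7, -0.47, 0, 0, 50], [-8.4, -62.5, 41.7, -0.65, 0, 0, 50], [-8.4, -62.5, 41.7, -0.85, 0, 0, 50], [-8.4, -62.5, 41.7, -1.0, 0, 0, 50], [-8.4, -62.5, 41.7, -1.2, 0, 0, 50], [-8.4, -62.5, 41.7, -1.35, 0, 0, 50], [-8.4, -62.5, 41.7, -1.467, 0, 0, 50], [-8.4, -62.5, 41.7, -1.467, 0, 0, 50], [-8.4, -62.5, 41.7, -1.467, 0, 0, 50], [-8.4, -62.5, 41.7, -1.467, 0, 0, 50]]}}

```text
time_s: 38.38
position: [0.6192, -0.4001, 0.2689]
orientation: [-1.46, 2.631, -0.233]
wrist_force: [0.6, -0.7, -0.3]
opening: 0.589
```

Run:
```python
from h import *
st(); print(rel([.6388,-.4227,.12],1.596),rel([.6388,-.4227,.0365],1.596))
```

```text
t 38.38 p [ 0.6192 -0.4001  0.2689] R [[-0.526, -0.831, 0.182], [-0.85, 0.522, -0.074], [-0.033, -0.194, -0.98]] F [ 0.6 -0.7 -0.3] M [0.04 0.03 0.03] op 0.589 q [-0.71  0.32  1.35  0.06  1.28  1.41]
[[13.9, 0.8, 151.2], [-0.199, -0.024, -0.581]] [[16.7, 17.0, 233.1], [-0.199, -0.024, -0.581]]
```

>>> {"op": "step_arm", "data": {"targets": [[14, 1, 60, -0.199, -0.024, -0.581, 50], [14, 1, 120, -0.199, -0.024, -0.581, 50], [14, 1, 150, -0.199, -0.024, -0.581, 50], [14, 1, 150, -0.199, -0.024, -0.581, 50], [14, 1, 150, -0.199, -0.024, -0.581, 50], [14, 1, 150, -0.199, -0.024, -0.581, 50]]}}

```text
time_s: 39.12
position: [0.6381, -0.4225, 0.1205]
orientation: [-2.248, 2.194, 0.001]
wrist_force: [0.6, 0.1, -0.3]
opening: 0.582
```

Run:
```python
from h import *
st(); print(rel([.6388,-.4227,.0365],1.596))
f,K,W=cam('wrist'); g=cv2.cvtColor(f,cv2.COLOR_BGR2GRAY);hsv=cv2.cvtColor(f,cv2.COLOR_BGR2HSV)
print(proj(K,W,[.6388,-.4227,.063]))
m=((g>120)&(hsv[...,1]<30)).astype(np.uint8); n,l,s,c=cv2.connectedComponentsWithStats(m)
for i in range(1,n):
    if s[i,4]>150: print(s[i],c[i].round(1),ray(K,W,*c[i],.063).round(4))
```

```text
t 39.12 p [ 0.6381 -0.4225  0.1205] R [[0.024, -1.0, -0.0], [-1.0, -0.024, 0.0], [-0.0, 0.0, -1.0]] F [ 0.6  0.1 -0.3] M [-0.03  0.01 -0.04] op 0.582 q [-0.69  0.64  1.19  0.    1.32  0.86]
[[0.3, -0.8, 84.0], [0.0, 0.0, -0.001]]
[260.29272631 207.10191343]
[ 22 180 116  17 326] [ 79.8 188.1] [ 0.6508 -0.2851  0.063 ]
[ 23 184  19 133 328] [ 31.7 247.2] [ 0.5993 -0.2375  0.063 ]
[164 190 111  42 930] [244.3 205.3] [ 0.64   -0.4103  0.063 ]
[230 262  10  62 162] [234.8 293. ] [ 0.5593 -0.4028  0.063 ]
```

>>> {"op": "step_arm", "data": {"targets": [[0, -0.8, 50, 0, 0, 0, 48], [0, -0.8, 78, 0, 0, 0, 48], [0, -0.8, 83, 0, 0, 0, 48], [0, -0.8, 83, 0, 0, 0, 48], [0, -0.8, 83, 0, 0, 0, 20], [0, -0.8, 83, 0, 0, 0, 20], [0, -0.8, 83, 0, 0, 0, 20], [0, -0.8, 83, 0, 0, 0, 20], [0, -0.8, 83, 0, 0, 0, 20]], "force": 20}}

```text
time_s: 40.3
position: [0.6403, -0.4236, 0.041]
orientation: [-2.248, 2.194, -0.007]
wrist_force: [-0.3, -0.0, 6.6]
opening: 0.299
```

Run:
```python
from h import *
st(); s=robot.sense()['position']; print(rel([*s[:2],.0368],.0255))
```

```text
t 40.3 p [ 0.6403 -0.4236  0.041 ] R [[0.025, -1.0, 0.003], [-1.0, -0.025, -0.003], [0.003, -0.003, -1.0]] F [-0.3 -0.   6.6] M [ 0.15  0.05 -0.04] op 0.299 q [-0.69  0.72  1.22  0.    1.2   0.86]
[[-0.0, 0.0, 4.2], [-0.005, 0.001, 1.57]]
```

>>> {"op": "step_arm", "data": {"targets": [[0, 0, 0, 0, 0, 0, 46], [0, 0, 3, 0, 0, 0, 46], [0, 0, 3, -0.003, 0, -1.571, 46], [0, 0, 3, -0.003, 0, -1.571, 46], [0, 0, 3, -0.003, 0, -1.571, 46], [0, 0, 3, -0.003, 0, -1.571, 46], [0, 0, 3, -0.003, 0, -1.571, 46], [0, 0, 3, -0.003, 0, -1.571, 46], [0, 0, 3, -0.003, 0, -1.571, 46], [0, 0, 3, -0.003, 0, -1.571, 46], [0, 0, 3, -0.003, 0, -1.571, 46], [0, 0, 3, -0.003, 0, -1.571, 46]]}}

```text
time_s: 41.8
position: [0.64, -0.4233, 0.0372]
orientation: [3.137, 0.038, 0.001]
wrist_force: [1.5, -0.4, -0.4]
opening: 0.54
```

Run:
```python
from h import *
st(); print(rel([.6403,-.4236,.0368],.0255))
```

```text
t 41.8 p [ 0.64   -0.4233  0.0372] R [[1.0, 0.024, 0.001], [0.024, -1.0, -0.004], [0.001, 0.004, -1.0]] F [ 1.5 -0.4 -0.4] M [-0.05  0.02 -0.02] op 0.54 q [-0.69  0.72  1.22 -0.    1.19 -0.71]
[[0.3, 0.3, 0.4], [0.004, -0.001, -0.001]]
```

>>> {"op": "step_arm", "data": {"targets": [[0.3, 0.3, 0, 0.004, 0, 0, 46], [0.3, 0.3, 0, 0.004, 0, 0, 20], [0.3, 0.3, 0, 0.004, 0, 0, 20], [0.3, 0.3, 0, 0.004, 0, 0, 20], [0.3, 0.3, 0, 0.004, 0, 0, 20]], "force": 40}}

```text
time_s: 42.42
position: [0.6403, -0.4236, 0.0372]
orientation: [-3.141, -0.038, -0.001]
wrist_force: [-0.4, -0.1, -0.2]
opening: 0.284
```

>>> {"op": "step_arm", "data": {"targets": [[0, 0, -50, 0, 0, 0, 20], [0, 0, -90, 0, 0, 0, 20], [0, 0, -95, 0, 0, 0, 20]]}}

```text
time_s: 42.8
position: [0.6423, -0.4253, 0.1375]
orientation: [3.136, 0.038, 0.011]
wrist_force: [0.1, 0.2, -1.7]
opening: 0.286
```

Run:
```python
from h import *
st(); print(rel([.522,-.0556,.090],.0255))
```

```text
t 42.8 p [ 0.6423 -0.4253  0.1375] R [[1.0, 0.024, 0.007], [0.024, -1.0, -0.005], [0.007, 0.005, -1.0]] F [ 0.1  0.2 -1.7] M [-0.03 -0.03 -0.  ] op 0.286 q [-0.69  0.63  1.17  0.    1.34 -0.71]
[[-111.8, -372.7, 44.8], [0.005, -0.007, -0.002]]
```

>>> {"op": "step_arm", "data": {"targets": [[-112, -372.7, 5, 0.005, -0.007, 0, 20], [-112, -372.7, 5, 0.005, -0.007, 0, 20], [-112, -372.7, 5, 0.005, -0.007, 0, 20], [-112, -372.7, 5, 0.005, -0.007, 0, 20], [-112, -372.7, 5, 0.005, -0.007, 0, 20], [-112, -372.7, 5, 0.005, -0.007, 0, 20], [-112, -372.7, 5, 0.005, -0.007, 0, 20], [-112, -372.7, 40, 0.005, -0.007, 0, 20], [-112, -372.7, 50, 0.005, -0.007, 0, 20], [-112, -372.7, 50, 0.005, -0.007, 0, 20], [-112, -372.7, 50, 0.005, -0.007, 0, 20]]}}

```text
time_s: 44.18
position: [0.5226, -0.0564, 0.0856]
orientation: [3.141, 0.036, 0.001]
wrist_force: [0.0, -0.4, -0.7]
opening: 0.286
```

Run:
```python
from h import *
st(); print(rel([.522,-.0556,.068],.0255))
```

```text
t 44.17 p [ 0.5226 -0.0564  0.0856] R [[1.0, 0.023, 0.001], [0.023, -1.0, -0.001], [0.001, 0.001, -1.0]] F [ 0.  -0.4 -0.7] M [ 0.04 -0.02  0.02] op 0.286 q [-0.26  0.14  1.91 -0.    1.09 -0.28]
[[-0.6, -0.8, 17.6], [0.001, -0.001, -0.002]]
```

>>> {"op": "step_arm", "data": {"targets": [[-0.8, -0.8, 5, 0, 0, 0, 20], [-0.8, -0.8, 9, 0, 0, 0, 20], [-0.8, -0.8, 12, 0, 0, 0, 20], [-0.8, -0.8, 14, 0, 0, 0, 20], [-0.8, -0.8, 16, 0, 0, 0, 20]]}}

```text
time_s: 44.8
position: [0.5225, -0.0563, 0.0722]
orientation: [3.139, 0.037, 0.002]
wrist_force: [-9.8, -0.3, 25.8]
opening: 0.286
```

>>> {"op": "step_arm", "data": {"targets": [[0, 0, -4, 0, 0, 0, 20], [-0.8, -0.5, -4, 0, 0, 0, 20], [-0.8, -0.5, -2, 0, 0, 0, 20], [-0.8, -0.5, 0, 0, 0, 0, 20], [-0.8, -0.5, 2, 0, 0, 0, 20]]}}

```text
time_s: 45.42
position: [0.5222, -0.0564, 0.0722]
orientation: [3.139, 0.038, 0.002]
wrist_force: [-9.9, -0.6, 26.7]
opening: 0.29
```

>>> {"op": "step_arm", "data": {"targets": [[0, 0, -5, 0, 0, 0, 20], [0, 0, -5, 0, 0, 0, 20], [0, 0, -5, 0, 0, 0, 20]]}}

```text
time_s: 45.8
position: [0.5217, -0.0562, 0.0766]
orientation: [3.139, 0.038, 0.0]
wrist_force: [-1.0, 0.5, -1.0]
opening: 0.293
```

Run:
```python
from h import *
st(); print(rel([.522,-.0556,.074],.0255))
f,K,W=cam('wrist'); save('w7',f[110:310,150:370],3.5)
p=robot.sense()['position']; print(((proj(K,W,[*p[:2],p[2]-.0372+.065])-[150,110])*3.5).round(0),[((proj(K,W,[*w,.036])-[150,110])*3.5).round(0) for w in((.5220,-.0556),(.5228,-.0556))])
```

```text
t 45.8 p [ 0.5217 -0.0562  0.0766] R [[1.0, 0.024, 0.0], [0.024, -1.0, -0.003], [0.0, 0.003, -1.0]] F [-1.   0.5 -1. ] M [ 0.01 -0.02  0.01] op 0.293 q [-0.26  0.15  1.92 -0.    1.07 -0.28]
[[0.3, -0.6, 2.6], [0.003, -0.0, -0.001]]
[384. 569.] [array([385., 373.]), array([389., 373.])]
```

View pics/w7.png

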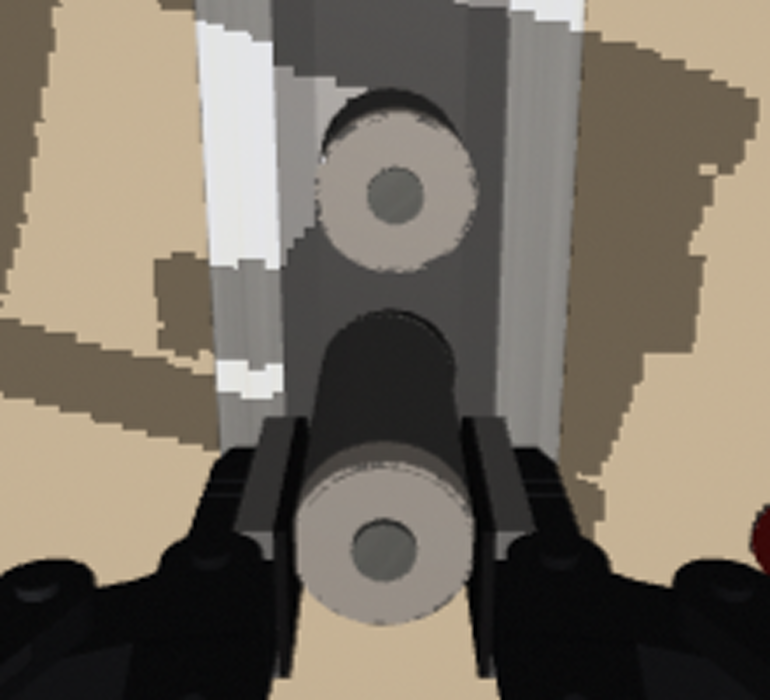

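Run:
```python
from h import *
f,K,W=cam('wrist'); p=robot.sense()['position']; zb=p[2]-.0372
P=lambda q:((proj(K,W,q)-[150,110])*3.5).round(0)
print('bottom far',P([p[0],p[1]+.013,zb]),'top near',P([p[0],p[1]-.013,zb+.063]),'top far',P([p[0],p[1]+.013,zb+.063]),'nub',P([p[0],p[1],zb+.065]))
print('W3 nub expected home',P([.5218,-.0116,.071]),'W3 +3mm',P([.5218,-.0116,.074]))
```

```text
bottom far [386. 322.] top near [382. 640.] top far [387. 478.] nub [385. 569.]
W3 nub expected home [392. 199.] W3 +3mm [392. 203.]
```

Held nub seen at (384,549), predicted (385,569). Top and bottom are shifted alike, so the cell sits about 2.2 mm towards +y in the grip, untilted. Shifting by that and retrying.

>>> {"op": "step_arm", "data": {"targets": [[0.1, 1.6, 0, 0, 0, 0, 20], [0.1, 1.6, 2, 0, 0, 0, 20], [0.1, 1.6, 4, 0, 0, 0, 20], [0.1, 1.6, 6, 0, 0, 0, 20], [0.1, 1.6, 8, 0, 0, 0, 20]]}}

```text
time_s: 46.52
position: [0.5222, -0.0578, 0.0686]
orientation: [3.139, 0.038, 0.001]
wrist_force: [1.1, 1.0, -0.6]
opening: 0.284
```

Inside without force. Pushing home.

>>> {"op": "step_arm", "data": {"targets": [[0, 0, 8, 0, 0, 0, 20], [0, 0, 15, 0, 0, 0, 20], [0, 0, 21, 0, 0, 0, 20], [0, 0, 26, 0, 0, 0, 20], [0, 0, 28, 0, 0, 0, 20], [0, 0, 28, 0, 0, 0, 20]]}}

```text
time_s: 47.28
position: [0.5226, -0.0579, 0.0429]
orientation: [3.139, 0.038, 0.001]
wrist_force: [-6.8, 3.0, 20.4]
opening: 0.287
```

>>> {"op": "step_arm", "data": {"targets": [[0, 0, 0, 0, 0, 0, 44], [0, 0, 0, 0, 0, 0, 44], [0, 0, -50, 0, 0, 0, 44], [0, 0, -90, 0, 0, 0, 44], [0, 0, -90, 0, 0, 0, 44]]}}

```text
time_s: 47.9
position: [0.5251, -0.0585, 0.1365]
orientation: [3.137, 0.038, 0.011]
wrist_force: [0.8, 0.3, -0.2]
opening: 0.516
```

Run:
```python
from h import *
st(); print(rel([.5212,.0104,.25],.0255))
```

```text
t 47.9 p [ 0.5251 -0.0585  0.1365] R [[1.0, 0.024, 0.007], [0.025, -1.0, -0.005], [0.007, 0.005, -1.0]] F [ 0.8  0.3 -0.2] M [-0.03  0.03 -0.02] op 0.516 q [-0.26  0.07  1.88 -0.    1.18 -0.28]
[[-1.4, -68.4, -113.9], [0.005, -0.007, -0.001]]
```

>>> {"op": "step_arm", "data": {"targets": [[0, -30, -60, 0, -0.007, 0, 60], [-1.4, -68.4, -114, 0.005, -0.007, 0, 60], [-1.4, -68.4, -114, 0.005, -0.007, 0, 60], [-1.4, -68.4, -114, 0.005, -0.007, 0, 60], [-1.4, -68.4, -114, 0.005, -0.007, 0, 60]]}}

```text
time_s: 48.52
position: [0.52, 0.0099, 0.2474]
orientation: [-3.141, -0.038, 0.007]
wrist_force: [0.5, 0.4, 0.1]
opening: 0.702
```

Run:
```python
from h import *
st(); f,K,W=cam('wrist'); f2,K2,W2=cam('side')
Wl=[(.5195,.0764),(.5206,.0324),(.5218,-.0116),(.5229,-.0556)]
print([proj(K,W,[*w,.069]).round(1).tolist() for w in Wl])
print([proj(K2,W2,[*w,.071]).round(1).tolist() for w in Wl])
A=cv2.resize(f[80:260,200:330],(390,540)); B=cv2.resize(f2[190:270,180:270],(405,540)[::1] if 0 else (400,356)); B=cv2.copyMakeBorder(B,0,184,0,0,0)
cv2.imwrite('pics/c3.png',np.hstack([A,B]))
print(rel([.519,.2875,.27],1.483-np.pi/2))
```

```text
t 48.52 p [0.52   0.0099 0.2474] R [[1.0, 0.024, -0.004], [0.024, -1.0, 0.0], [-0.004, -0.001, -1.0]] F [0.5 0.4 0.1] M [-0.01  0.03 -0.02] op 0.702 q [-0.13 -0.04  1.77 -0.    1.41 -0.16]
[[261.2, 115.7], [261.2, 154.5], [261.2, 190.3], [261.1, 223.4]]
[[206.4, 201.4], [216.7, 209.4], [227.5, 217.8], [238.7, 226.7]]
[[5.3, -277.6, -22.1], [-0.0, 0.004, 0.111]]
```

View pics/c3.png

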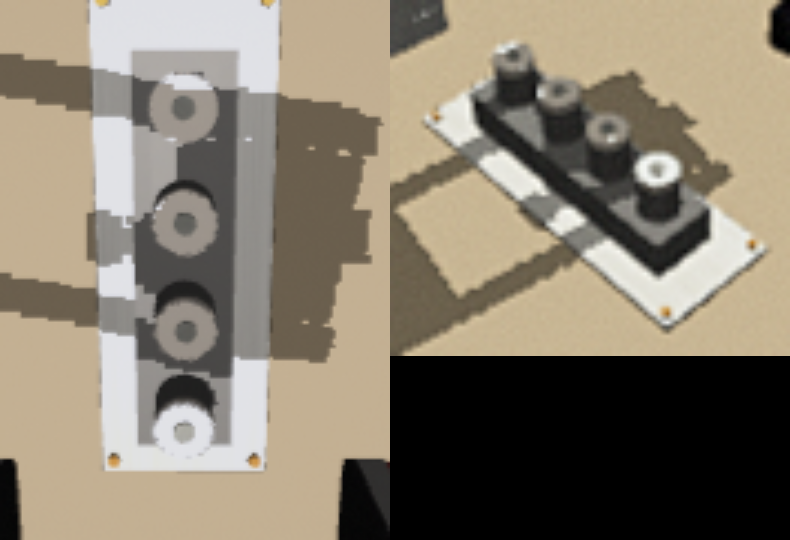

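All four cells stand equally deep in the wells (nubs at (183,107), (185,222), (184,330), (184,431)). Now the cover stack.

>>> {"op": "step_arm", "data": {"targets": [[5, -60, -22, 0, 0.004, 0.111, 85], [5, -278, -22, 0, 0.004, 0.111, 85], [5, -278, -22, 0, 0.004, 0.111, 85], [5, -278, -22, 0, 0.004, 0.111, 85], [5, -278, -22, 0, 0.004, 0.111, 85], [5, -278, -22, 0, 0.004, 0.111, 85], [5, -278, -22, 0, 0.004, 0.111, 85], [5, -278, -22, 0, 0.004, 0.111, 85]]}}

```text
time_s: 49.62
position: [0.519, 0.2864, 0.2696]
orientation: [3.138, -0.14, -0.0]
wrist_force: [1.0, 0.1, 0.3]
opening: 0.998
```

```bash
cat > cov.py <<'E'
from h import *
def cover(z,n,c0,thr=150):
    st(); f,K,W=cam('wrist'); save(n,f)
    g=cv2.cvtColor(f,cv2.COLOR_BGR2GRAY);hsv=cv2.cvtColor(f,cv2.COLOR_BGR2HSV)
    m=((g>thr)&(hsv[...,1]<25)).astype(np.uint8); k,l,s,c=cv2.connectedComponentsWithStats(m)
    for i in range(1,k):
        if s[i,4]<800: continue
        ct=max(cv2.findContours((l==i).astype(np.uint8),0,1)[0],key=len)[:,0]
        p=np.array([ray(K,W,*q,z)[:2] for q in ct])
        r=cv2.minAreaRect((p*1000).astype(np.float32)); print(s[i],np.round(r[0],1),np.round(r[1],1),round(r[2],2),cv2.boxPoints(r).round(1).tolist())
E
python3 - <<'E'
from cov import *
cover(.12,'w8',None)
E
```

```text
t 49.62 p [0.519  0.2864 0.2696] R [[0.996, -0.089, -0.0], [-0.089, -0.996, -0.0], [-0.0, 0.0, -1.0]] F [1.  0.1 0.3] M [0.05 0.02 0.03] op 0.998 q [0.37 0.12 1.57 0.   1.45 0.46]
[ 235   88   52   43 1529] [526.2 359.4] [41.1 51.7] 84.92 [[498.6000061035156, 341.20001220703125], [550.0999755859375, 336.70001220703125], [553.7999877929688, 377.6000061035156], [502.20001220703125, 382.1000061035156]]
[237 177  33  55 812] [497.7 260.2] [38.  59.6] 21.38 [[469.1000061035156, 281.0], [490.79998779296875, 225.5], [526.2000122070312, 239.39999389648438], [504.5, 294.79998779296875]]
[ 244  252   55   77 1821] [521.9 139. ] [ 59.5 109.3] 1.5 [[490.70001220703125, 192.8000030517578], [493.6000061035156, 83.5], [553.0999755859375, 85.0999984741211], [550.2999877929688, 194.39999389648438]]
```

View pics/w8.png

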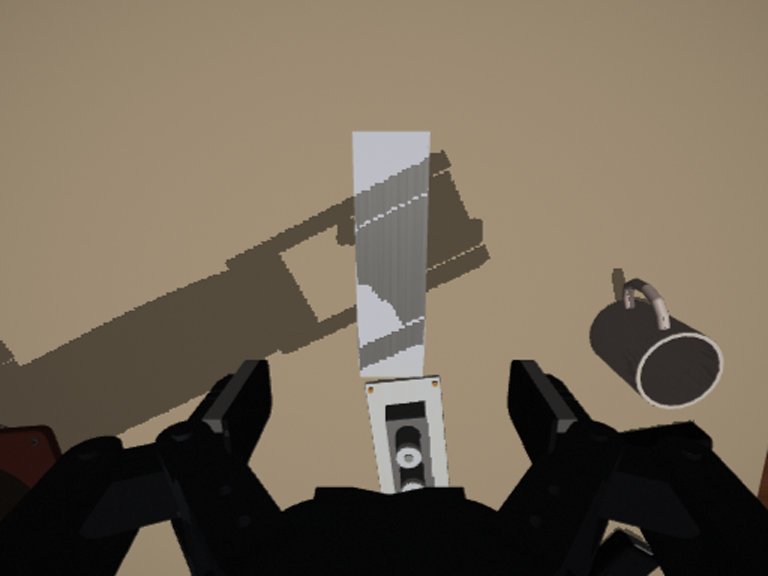

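Cover outline corners in the picture: (353,132), (430,132), (423,377), (360,376). Computing its pose by saturation mask.

Run:
```python
from h import *
f,K,W=cam('wrist'); hsv=cv2.cvtColor(f,cv2.COLOR_BGR2HSV)
for u,v in ((353,132),(430,132),(423,377),(360,376)): print(ray(K,W,u/1.5,v/1.5,.12).round(4))
# width & mid at rows
for v in range(92,250,12):
    row=hsv[v,200:320,1]; xs=np.where((row<35)&(hsv[v,200:320,2]>70))[0]+200
    a,b=ray(K,W,xs[0]-.5,v,.12),ray(K,W,xs[-1]+.5,v,.12); print(v,xs[0],xs[-1],a[:2].round(4),b[:2].round(4),'w',round(np.linalg.norm(a-b)*1000,1),'mid',((a+b)/2)[:2].round(4))
```

```text
[0.5032 0.3822 0.12  ]
[0.5543 0.3776 0.12  ]
[0.5379 0.195  0.12  ]
[0.4879 0.2004 0.12  ]
92 235 286 [0.5019 0.3785] [0.5539 0.3739] w 52.2 mid [0.5279 0.3762]
104 235 285 [0.5006 0.3671] [0.5522 0.3625] w 51.8 mid [0.5264 0.3648]
116 235 285 [0.4992 0.3554] [0.5515 0.3508] w 52.5 mid [0.5254 0.3531]
128 236 285 [0.4989 0.3434] [0.5508 0.3388] w 52.1 mid [0.5248 0.3411]
140 236 284 [0.4975 0.3311] [0.549  0.3265] w 51.7 mid [0.5232 0.3288]
152 236 284 [0.496  0.3185] [0.5482 0.3138] w 52.4 mid [0.5221 0.3162]
164 237 284 [0.4956 0.3054] [0.5474 0.3008] w 52.0 mid [0.5215 0.3031]
176 237 283 [0.4941 0.2921] [0.5455 0.2876] w 51.6 mid [0.5198 0.2899]
188 237 283 [0.4925 0.2785] [0.5446 0.2739] w 52.3 mid [0.5186 0.2762]
200 238 282 [0.4921 0.2644] [0.5426 0.2599] w 50.7 mid [0.5173 0.2621]
212 238 282 [0.4904 0.25  ] [0.5417 0.2454] w 51.4 mid [0.5161 0.2477]
224 238 282 [0.4888 0.2351] [0.5407 0.2305] w 52.2 mid [0.5148 0.2328]
236 239 282 [0.4882 0.2198] [0.5398 0.2152] w 51.7 mid [0.514  0.2175]
248 240 281 [0.4877 0.204 ] [0.5376 0.1995] w 50.1 mid [0.5126 0.2018]
```

Top face measures 51 × 183 mm (should be 50 × 182), centre (.5202,.2888), yaw 1.483. Descending onto the top step.

Run:
```python
from h import *
print(rel([.5202,.2888,.15],-.0875),rel([.5202,.2888,.0975],-.0875))
```

```text
[[0.9, -2.2, 119.9], [-0.0, -0.0, -0.002]] [[0.9, -2.2, 172.4], [-0.0, -0.0, -0.002]]
```

>>> {"op": "step_arm", "data": {"targets": [[0.9, -2.2, 60, 0, 0, 0, 80], [0.9, -2.2, 110, 0, 0, 0, 80], [0.9, -2.2, 140, 0, 0, 0, 80], [0.9, -2.2, 158, 0, 0, 0, 75], [0.9, -2.2, 164, 0, 0, 0, 70], [0.9, -2.2, 164, 0, 0, 0, 70]]}}

```text
time_s: 50.48
position: [0.5209, 0.2889, 0.1069]
orientation: [-3.138, 0.14, -0.002]
wrist_force: [0.6, -1.0, 0.6]
opening: 0.818
```

Run:
```python
from h import *
st(); print(rel([.5202,.2888,.0975],-.0875)); f,K,W=cam('side'); a=proj(K,W,[.52,.289,.11]).astype(int); cv2.imwrite('pics/c4.png',cv2.resize(f[a[1]-45:a[1]+75,a[0]-60:a[0]+80],(700,600)))
```

```text
t 50.48 p [0.5209 0.2889 0.1069] R [[0.996, -0.089, 0.002], [-0.089, -0.996, 0.001], [0.001, -0.001, -1.0]] F [ 0.6 -1.   0.6] M [ 0.02  0.02 -0.  ] op 0.818 q [0.37 0.27 1.71 0.   1.16 0.46]
[[-0.7, 0.2, 9.4], [-0.001, -0.001, -0.002]]
```

View pics/c4.png

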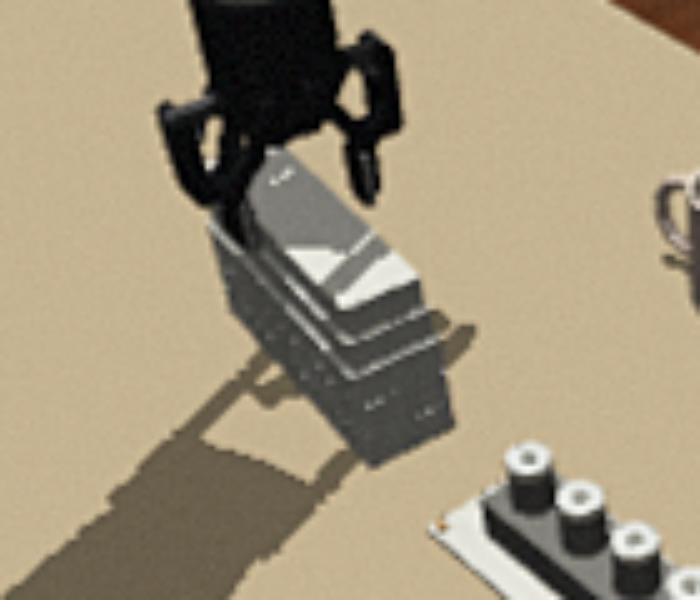

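The fingers straddle the top step squarely. Closing on it.

>>> {"op": "step_arm", "data": {"targets": [[-0.7, 0.2, 5, 0, 0, 0, 66], [-0.7, 0.2, 8, 0, 0, 0, 60], [-0.7, 0.2, 8, 0, 0, 0, 44], [-0.7, 0.2, 8, 0, 0, 0, 44], [-0.7, 0.2, 8, 0, 0, 0, 44], [-0.7, 0.2, 8, 0, 0, 0, 44]], "force": 40}}

```text
time_s: 51.28
position: [0.5206, 0.289, 0.0995]
orientation: [-3.137, 0.14, -0.004]
wrist_force: [0.0, -0.2, 1.0]
opening: 0.574
```

Run:
```python
from h import *
st()
```

```text
t 51.27 p [0.5206 0.289  0.0995] R [[0.996, -0.089, 0.002], [-0.089, -0.996, 0.001], [0.002, -0.001, -1.0]] F [ 0.  -0.2  1. ] M [0.07 0.04 0.02] op 0.574 q [0.37 0.28 1.72 0.   1.14 0.46]
```

>>> {"op": "step_arm", "data": {"targets": [[0, 0, -4, 0, 0, 0, 44], [0, 0, -10, 0, 0, 0, 44], [0, 0, -20, 0, 0, 0, 44], [0, 0, -32, 0, 0, 0, 44], [0, 0, -46, 0, 0, 0, 44], [0, 0, -60, 0, 0, 0, 44], [0, 0, -80, 0, 0, 0, 44], [0, 0, -80, 0, 0, 0, 44]]}}

```text
time_s: 52.28
position: [0.5219, 0.2895, 0.1825]
orientation: [-3.135, 0.14, -0.011]
wrist_force: [-0.2, 0.5, -1.4]
opening: 0.574
```

Run:
```python
from h import *
st(); f,K,W=cam('side'); a=proj(K,W,[.52,.289,.11]).astype(int); cv2.imwrite('pics/c5.png',cv2.resize(f[a[1]-65:a[1]+75,a[0]-70:a[0]+90],(686,600)))
print(rel([.5212,.0104,.175],.0255))
```

```text
t 52.27 p [0.5219 0.2895 0.1825] R [[0.996, -0.089, 0.007], [-0.089, -0.996, 0.003], [0.007, -0.004, -1.0]] F [-0.2  0.5 -1.4] M [-0.04 -0.04 -0.04] op 0.574 q [0.37 0.19 1.66 0.   1.29 0.46]
[[24.9, 277.7, 5.3], [-0.002, -0.005, -0.115]]
```

View pics/c5.png

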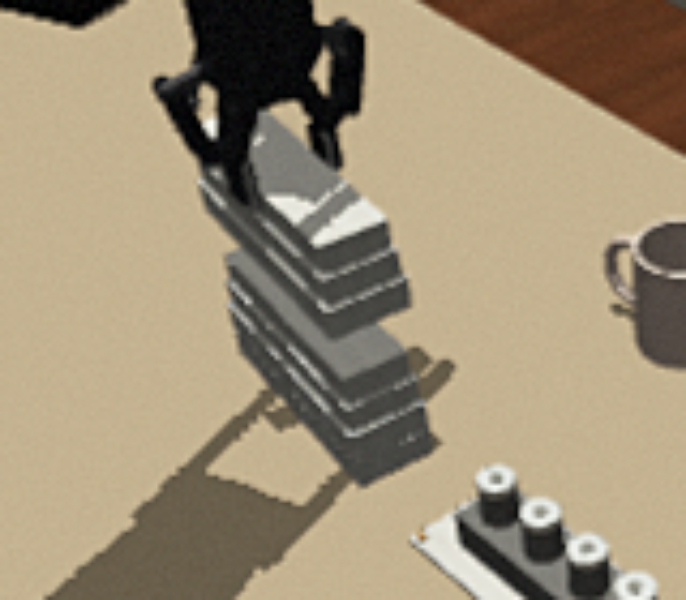

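Only the top cover came up; the two below stay nested. Carrying it over the pack (last permitted view used; numbers from here).

>>> {"op": "step_arm", "data": {"targets": [[12, 60, 3, 0, -0.005, -0.115, 44], [25, 278, 5, -0.002, -0.005, -0.115, 44], [25, 278, 5, -0.002, -0.005, -0.115, 44], [25, 278, 5, -0.002, -0.005, -0.115, 44], [25, 278, 5, -0.002, -0.005, -0.115, 44], [25, 278, 5, -0.002, -0.005, -0.115, 44], [25, 278, 5, -0.002, -0.005, -0.115, 44], [25, 278, 5, -0.002, -0.005, -0.115, 44]]}}

```text
time_s: 53.32
position: [0.5211, 0.0113, 0.175]
orientation: [-3.141, -0.043, 0.001]
wrist_force: [-0.2, 0.0, -1.8]
opening: 0.575
```

Run:
```python
from h import *
st(); f,K,W=cam('wrist'); g=cv2.cvtColor(f,cv2.COLOR_BGR2GRAY); hsv=cv2.cvtColor(f,cv2.COLOR_BGR2HSV); s=robot.sense(); p=np.array(s['position']); M=R.from_rotvec(s['orientation']).as_matrix()
zt=p[2]+.0205
for dx in(-.018,0,.018):
  for dy in (-.091,.091):
    print('pred corner',dx,dy,proj(K,W,np.append((p+M@[dx,dy,0])[:2],zt)).round(1))
for u in (230,256,282): print(u,[(v,int(hsv[v,u,1]),int(g[v,u])) for v in range(10,70,2)])
print(rel([.5212,.0104,.1],.0255))
```

```text
t 53.33 p [0.5211 0.0113 0.175 ] R [[1.0, 0.027, -0.001], [0.027, -1.0, 0.001], [-0.001, -0.001, -1.0]] F [-0.2  0.  -1.8] M [-0.01 -0.04 -0.02] op 0.575 q [-0.13  0.02  1.85  0.    1.27 -0.16]
pred corner -0.018 -0.091 [215.9  68.4]
pred corner -0.018 0.091 [229.9 396.2]
pred corner 0 -0.091 [260.1  68.4]
pred corner 0 0.091 [259.7 396.3]
pred corner 0.018 -0.091 [304.3  68.4]
pred corner 0.018 0.091 [289.5 396.3]
230 [(10, 66, 155), (12, 67, 156), (14, 67, 156), (16, 67, 156), (18, 65, 156), (20, 66, 157), (22, 66, 158), (24, 66, 158), (26, 66, 157), (28, 66, 157), (30, 66, 157), (32, 66, 157), (34, 66, 158), (36, 64, 158), (38, 64, 159), (40, 67, 159), (42, 66, 159), (44, 66, 159), (46, 66, 159), (48, 67, 160), (50, 66, 159), (52, 66, 159), (54, 67, 160), (56, 65, 160), (58, 67, 160), (60, 65, 160), (62, 65, 160), (64, 67, 160), (66, 62, 160), (68, 10, 207)]
256 [(10, 67, 156), (12, 66, 155), (14, 67, 156), (16, 67, 156), (18, 66, 157), (20, 66, 157), (22, 66, 157), (24, 66, 157), (26, 66, 158), (28, 66, 157), (30, 66, 158), (32, 66, 158), (34, 66, 159), (36, 66, 158), (38, 66, 158), (40, 66, 158), (42, 66, 159), (44, 66, 159), (46, 66, 159), (48, 67, 159), (50, 66, 159), (52, 67, 160), (54, 65, 160), (56, 65, 160), (58, 65, 160), (60, 66, 159), (62, 66, 161), (64, 65, 160), (66, 62, 158), (68, 10, 207)]
282 [(10, 67, 156), (12, 67, 156), (14, 67, 156), (16, 65, 156), (18, 67, 156), (20, 67, 156), (22, 67, 157), (24, 66, 158), (26, 65, 156), (28, 66, 157), (30, 66, 158), (32, 66, 158), (34, 66, 158), (36, 66, 158), (38, 66, 158), (40, 66, 158), (42, 66, 158), (44, 67, 159), (46, 66, 159), (48, 66, 159), (50, 66, 159), (52, 65, 160), (54, 65, 160), (56, 67, 160), (58, 65, 160), (60, 67, 160), (62, 65, 160), (64, 67, 160), (66, 64, 158), (68, 10, 207)]
[[0.1, 1.0, 75.1], [-0.001, 0.001, 0.002]]
```

The cover end edge is at v≈67 (predicted 68.4) at three columns: centred within about 0.6 mm and not skewed. Lowering.

>>> {"op": "step_arm", "data": {"targets": [[0.1, 0.8, 20, 0, 0, 0, 44], [0.1, 0.8, 45, 0, 0, 0, 44], [0.1, 0.8, 65, 0, 0, 0, 44], [0.1, 0.8, 85, 0, 0, 0, 44], [0.1, 0.8, 100, 0, 0, 0, 44], [0.1, 0.8, 108, 0, 0, 0, 44], [0.1, 0.8, 108, 0, 0, 0, 44]]}}

```text
time_s: 54.25
position: [0.521, 0.0109, 0.0668]
orientation: [-3.141, -0.044, 0.002]
wrist_force: [-0.2, 0.7, -1.3]
opening: 0.575
```

Run:
```python
from h import *
st(); print(rel([.5212,.0104,.0555],.0255))
```

```text
t 54.25 p [0.521  0.0109 0.0668] R [[1.0, 0.028, -0.001], [0.028, -1.0, 0.001], [-0.001, -0.001, -1.0]] F [-0.2  0.7 -1.3] M [0.02 0.02 0.04] op 0.575 q [-0.13  0.16  1.93  0.    1.05 -0.16]
[[0.2, 0.5, 11.3], [-0.001, 0.001, 0.002]]
```

>>> {"op": "step_arm", "data": {"targets": [[0.2, 0.3, 5, 0, 0, 0, 44], [0.2, 0.3, 9, 0, 0, 0, 44], [0.2, 0.3, 11, 0, 0, 0, 44], [0.2, 0.3, 12.5, 0, 0, 0, 44], [0.2, 0.3, 12.5, 0, 0, 0, 44]]}}

```text
time_s: 54.88
position: [0.5212, 0.0105, 0.0555]
orientation: [-3.141, -0.044, 0.003]
wrist_force: [-6.0, 0.2, 9.8]
opening: 0.579
```

Resting on the foot: TCP z 0.0555 exactly as predicted, 10 N reaction. Releasing and rising.

>>> {"op": "step_arm", "data": {"targets": [[0, 0, -0.5, 0, 0, 0, 56], [0, 0, -0.5, 0, 0, 0, 68], [0, 0, -0.5, 0, 0, 0, 72], [0, 0, -30, 0, 0, 0, 72], [0, 0, -90, 0, 0, 0, 72], [0, 0, -150, 0, 0, 0, 72], [0, 0, -195, 0, 0, 0, 72], [0, 0, -195, 0, 0, 0, 72], [0, 0, -195, 0, 0, 0, 72]]}}

```text
time_s: 56.0
position: [0.5211, 0.0104, 0.2497]
orientation: [-3.14, -0.044, 0.004]
wrist_force: [-1.0, 0.3, -1.4]
opening: 0.848
```

Run:
```python
from h import *
st(); f,K,W=cam('wrist'); hsv=cv2.cvtColor(f,cv2.COLOR_BGR2HSV);g=cv2.cvtColor(f,cv2.COLOR_BGR2GRAY)
# predicted cover corners at top z=.076 and foot corners at .006, vs nearest strong corners
c=np.array([.5212,.0104]); a=.0255; X=np.array([np.cos(a),np.sin(a)]);Y=np.array([-np.sin(a),np.cos(a)])
co=cv2.goodFeaturesToTrack(g,200,.01,3); co=cv2.cornerSubPix(g,co,(3,3),(-1,-1),(3,20,.01))[:,0]
for z,hx,hy,n in((.076,.025,.091,'top'),(.006,.03,.096,'lower edge'),(.006,.042,.117,'foot')):
  for sx in(-1,1):
    for sy in(-1,1):
      q=proj(K,W,[*(c+sx*hx*X+sy*hy*Y),z]); d=np.linalg.norm(co-q,axis=1); i=d.argmin(); r=ray(K,W,*co[i],z)[:2]-c
      print(n,sx,sy,'pred',q.round(1),'px err',d[i].round(1),'measured local mm',(np.array([r@X,r@Y])*1000).round(1))
# stack left behind & bystanders, top camera
f,K,W=cam('top'); g=cv2.cvtColor(f,cv2.COLOR_BGR2GRAY);h=cv2.cvtColor(f,cv2.COLOR_BGR2HSV)
roi=np.zeros(g.shape,bool);roi[205:260,105:200]=1
m=((g>190)&(h[...,1]<40)&roi).astype(np.uint8);k,l,s,cc=cv2.connectedComponentsWithStats(m)
for i in range(1,k):
    if s[i,4]>100: print('stack',s[i],ray(K,W,*cc[i],.095).round(4))
old=cv2.imread('pics/top0.png'); new=cv2.resize(f,None,fx=1.5,fy=1.5,interpolation=cv2.INTER_CUBIC)
for n,(x0,y0,x1,y1) in {'mug':(265,185,335,250),'meter':(365,170,430,270),'mic':(445,193,510,253)}.items():
    print(n,'mean abs diff',cv2.absdiff(old[y0:y1,x0:x1],new[y0:y1,x0:x1]).mean().round(2))
```

```text
t 56.0 p [0.5211 0.0104 0.2497] R [[1.0, 0.028, -0.003], [0.028, -1.0, 0.001], [-0.003, -0.001, -1.0]] F [-1.   0.3 -1.4] M [-0.02 -0.02  0.  ] op 0.848 q [-0.13 -0.04  1.77  0.    1.41 -0.16]
top -1 -1 pred [240.2 243.1] px err 0.5 measured local mm [-24.7 -91.7]
top -1 1 pred [237.3  92.4] px err 12.1 measured local mm [-26.2 103.2]
top 1 -1 pred [279.2 243.2] px err 0.4 measured local mm [ 24.7 -91.4]
top 1 1 pred [283.3  92.6] px err 11.6 measured local mm [ 29.7 101.7]
lower edge -1 -1 pred [240.2 224.3] px err 6.9 measured local mm [ -35.7 -105.9]
lower edge -1 1 pred [237.6  91.1] px err 10.9 measured local mm [-32.  109.2]
lower edge 1 -1 pred [279.3 224.4] px err 6.5 measured local mm [  33.5 -106.2]
lower edge 1 1 pred [282.9  91.2] px err 10.5 measured local mm [ 36.4 107.4]
foot -1 -1 pred [232.7 236.6] px err 2.1 measured local mm [ -39.9 -114.2]
foot -1 1 pred [228.1  73.9] px err 1.4 measured local mm [-40.4 116.1]
foot 1 -1 pred [286.7 236.9] px err 1.9 measured local mm [  39.3 -115.5]
foot 1 1 pred [292.6  74.1] px err 1.3 measured local mm [ 40.6 116.1]
stack [ 115  217   77   31 1659] [0.5184 0.286  0.095 ]
mug mean abs diff 16.06
meter mean abs diff 13.4
mic mean abs diff 14.09
```

Run:
```python
from h import *
f,K,W=cam('top')
old=cv2.cvtColor(cv2.imread('pics/top0.png'),6); new=cv2.cvtColor(cv2.resize(f,None,fx=1.5,fy=1.5,interpolation=cv2.INTER_CUBIC),6)
for n,(x0,y0,x1,y1) in {'mug':(265,185,335,250),'meter':(365,170,430,270),'mic':(445,193,510,253)}.items():
    r=cv2.matchTemplate(new[y0-10:y1+10,x0-10:x1+10],old[y0:y1,x0:x1],cv2.TM_CCOEFF_NORMED); _,b,_,l=cv2.minMaxLoc(r); print(n,round(b,3),'shift px',l[0]-10,l[1]-10)
robot.job_done()
```

```text
mug 0.998 shift px 0 0
meter 1.0 shift px 0 0
mic 1.0 shift px 0 0
the job is handed in; nothing more can be done
```

The job is handed in: all four cells are pushed home in their own wells, nub up, and only the top cover was taken off the stack and set over the pack. It took about 56 s of the 210 s, and the hand-in reports no verdict.

**Cells:** I stood the toppled cell up on the bench beside the tray first. Three of the four touched the rim of their well and needed a retry. The hardest of these contacts read 54 N at the wrist, below the 120 N limit. Each cell then stopped on the well bottom within about 1 mm of the expected height.

**Cover:** It stopped at exactly the predicted height for standing on the foot. The two near corners of its top measured within 0.7 mm of nominal. The automatic match of the far corners and the lower edge found no usable features, so those four points are not confirmed.

**Left alone:** The side view during lifting showed the two lower covers still nested, and the top camera afterwards still found the stack in place. The mug, meter and microphone show zero shift (image match 0.998 or better). Their raw brightness differed from the first picture, which I take to be exposure.

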